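Pack the brass medallions into the spinning-lid box

TASK

Give the round lid of the box a good spin so that it runs freely on its own, then slow it with a touch of the fingertips so that it comes to rest, let go, with its window over the box's opening. With the slice, lift each brass medallion off the rack and tip it through into the box, never taking a medallion in the fingers; then stand the slice back on its grey mat and turn the lid on until it stops with the opening well covered. Do not disturb the other goods on the stall.

Things in the scene. Friction and masses are not known exactly. Their poses are not given: they have to be found in the camera images.
- coinbox: fixed black box, 300 x 300 mm, 80 mm high, with a round lid on top; origin under its centre, z up. Its top plate (upper face 80 mm high) has one square opening 88 x 88 mm, centred 85 mm from the box's centre towards its own -y side; below it is a closed compartment 110 x 110 mm, 68 mm deep
- opening (a point): centre of the opening, in the upper face of the box's top plate; a small brass pointer on the box's edge, outside the lid, marks its side when the lid hides it
- lid (a joint): angle of the lid (rad, unlimited, counts on past full turns) about the vertical axis through the box's centre; grows anticlockwise seen from above; at 0 and every full turn the window lies exactly over the opening. Turns either way, free-running: 1.1 kg, slows by only about 0.4 to 0.5 rad/s2 when untouched
- window (a point): middle of the lid's window, on the lid's upper face, 85 mm from the axis; the window is a 60-degree sector reaching from 34 to 129 mm from the axis, closed by a 13 mm wide rim outside it
- rack: fixed dark wooden rack, 110 mm deep (x), 320 mm wide (y); origin under its centre. 4 mm base board; ribs along x, 100 mm long, 5 mm thick, tops 24 mm above the table. Four lanes along x at y = -114, -38, 38, 114 mm, each with two ribs 23 mm either side of its middle line (41 mm clear), open to the front (-x); a 34 mm high strip closes the back (face at x = 52 mm)
- medal0: brass medallion, a disc 64 mm across, 6 mm thick, 0.15 kg, lying flat across the two ribs of one lane of the rack, near the middle of their length; origin at the centre of its underside. Three or four of medal0 to medal3 are there, the rest are absent
- medal1: same as medal0
- medal2: same as medal0
- medal3: same as medal0
- slice: cranked slice (spatula), 0.16 kg: x along the blade, z up; origin below the middle of the handle, level with the blade's underside. Wooden handle along x from -57 to 47 mm, 20 mm wide (y), 24 mm high, its centre line 62 mm above the origin; a foot plate 84 mm wide under its rear end (x = -57 to -47 mm) reaches down to z = 0, so it stands by itself, blade flat
- slice_tip (a point): middle of the blade's front edge, underside: 175 mm ahead of the slice's origin. The polished blade is 32 mm wide, 2.5 mm thick, from x = 65 to 175 mm; a sloping shank (x = 43 to 77 mm) joins it to the handle. A medallion stays on it if carried level and slides off at a tilt of about 15 to 20 degrees
- mat: fixed grey felt mat 270 (x) x 90 (y) mm, 3 mm thick, between the rack and the box, on which the slice stands at first; origin under its centre
- jar: green glass jar with brass cap, 72 mm wide, 90 mm high; leave alone; origin under its centre
- ale: amber bottle, 62 mm wide, 200 mm high; leave alone; origin under its centre
- tin: red tin, 100 mm wide, 110 mm high; leave alone; origin under its centre
- bellpull: brass stopper, 56 mm wide, 75 mm high; leave alone; origin under its centre
- penknife: black penknife 90 mm long, 14 mm high, lying; leave alone; origin under its centre
- cardcase: dark wooden card case 110 x 75 x 30 mm; leave alone; origin under its centre
- ashbowl: blue ceramic bowl 100 mm wide, 35 mm high; leave alone; origin under its centre
- lid_axis (a point): centre of the lid's upper face, 89 mm above the table. The lid is an aluminium disc, 284 mm across, 6 mm thick, hub cap of radius 16 mm, 8 mm high. Four upright finger studs, 14 mm thick, stand 15 mm above the face, 128 mm from the axis, at 45, 135, 225 and 315 degrees anticlockwise from the window's middle line
Things that resemble listed ones, but are neither listed nor needed, are in the scene too. Leave any white look-alike of the medal2 alone. What is shaped like the medal3 but turquoise is not meant.

How it is judged:
By the outcome, as a careful person would: the job done as asked, in the order asked, and still so for the second after the job is handed in, with the robot touching nothing.
Of medal0, medal1, medal2, medal3 only 3 to 4 are there at a start; the rules pass over those that are not, and their reading is None.
At some moment in a run one of slice may be knocked a few centimetres aside while the robot is not near it.
It also fails if it takes over 210 s, if anything falls off the work surface, if the arm or the gripper's body presses on something with over 40 N, if the wrist force passes 120 N, or if a joint passes its speed limit or range.

ROBOT

A 6-joint arm with a two-finger parallel gripper is mounted at the origin on the work surface. World frame = base frame: x ahead of the robot, y to its left, z up, the work surface at z = 0. Lengths are in mm, angles in degrees, forces in N, time in s.
With the tool pointing down it reaches from about 350 to 850 mm from the base axis. Payload 8.1 kg.
Tool frame: the origin (TCP) lies midway between the tips of the shut fingers; the grasp point (between the pads) lies 19 mm behind it; z points along the fingers, y is the line along which they close (so a half turn about z gives the same grasp; the last joint's range is limited). The gripper opens to 85 mm and grips with 20 to 120 N. Pads are 22 mm wide; open, the fingers measure 114 mm over their backs; the gripper's body (76 mm by 85 mm) begins 54 mm behind the grasp point. The pads swing forward as they close: fully open they stand 13 mm farther back than shut.
Start: joints at [-70.153, 7.471, 85.268, -0, 87.261, -4.893], TCP at [251.124, -544.924, 231.292] pointing down, gripper open.
Joint ranges: [-169.43, 169.43], [-51.17, 129.36], [1.28, 143.12], [-76.62, 256.62], [0, 156.53], [-152.29, 152.29]. Speed limits (degrees/s): [136.94, 136.94, 159.86, 180, 180, 180].

INTERFACE

Orientations are given as [roll, pitch, yaw] about the fixed x, y, z axes, in that order (R = Rz(yaw) Ry(pitch) Rx(roll)).
In Python, from bench import r gives the robot as it stands. The module is installed in compiled form; this text tells all that it offers.
- The arm moves only by the tool jog_arm, never from a script. Its argument "rows" is a list of rows, each a list of 2 entries, a list of its own where there are three numbers: the shift along the tool's x, y, z in mm, then the turn, a rotation vector about the tool's x, y, z in rad. A call has 1 to 10 rows; each row is the pose to reach, as a shift and turn from the pose commanded when the call began, along the tool's axes at that moment; what a row does not reach only later rows make up. A row lasts 1/10 s, in which the tool goes at most 50 mm and 8.59 degrees, less where a joint would pass 70% of its speed; a pose out of reach is approached as far as the arm can. A call with a gripper value outside its range is refused whole. "grip" is the finger opening in mm, from 0 to 85.4, set as the call begins (left out, the last holds). The fingers move at their own pace and stop on an object; "force" is the grip in N (left out, the last holds). Time passes only in rows, so rows that repeat a pose let the fingers close. It gives the time, the measured TCP pose, the force, the opening and the grip force at its end, in the units of the state.
- r.sense(): the state, without advancing time (a new reading comes with each control period).
- r.snapshot(name): name is "scene" or "top"; returns (picture, depth): 400x640x3 uint8, blue, green, red; 400x640 float32, mm along the optical axis (not along the pixel's ray), 0 where there is no reading.
- r.camera_params(name): a dict with "fx", "fy", "cx", "cy" (pixels), "dist_coeffs" ([k1, k2, p1, p2, k3] as OpenCV has them; the pictures are not rectified), "pose" (4x4, takes a point from camera to world coordinates). Camera axes: x right, y down, z forward; pixel columns grow to the right and rows downward; lengths in mm; the calibration is good to about 2 mm. A picture is of the moment at which its call begins. camera_params takes no time and is no camera call.
- r.hand_in(): hands the job in; it is judged then, once.
The state is a dict: "time": time; "joint_pos": joint angles; "qd": joint speeds; "joint_efforts": joint torques, N m; "tool_pos": TCP position; "tcp_rot": TCP orientation; "ft_force": force on the tool from outside, world axes, zero at the start; "wrist_torque": the same for the moment, N m; "finger_gap": finger opening in mm; "grip_force": force on a finger pad.
Only numpy, scipy, OpenCV 4.12 (cv2) and the standard library are available. Lean on these libraries where they do the work, as an engineer would, in place of code of your own. Each camera call takes 0.05 s, during which the arm holds its last target. There are 200 camera calls.

## Working session

There is one attempt and no reset: what is moved stays moved. The work goes in short steps, Python scripts to look and compute and a tool call to move; the robot and the scene stay as the last step left them, time stands still between calls to the robot, and variables do not carry over. Pictures are saved under pics/ and viewed, at most 14 in all, crops included, and the job is handed in when it is done.

Besides the shell and the picture viewer there is one more tool, called after "Request:" as a command line: name --argument value ..., lists and objects as JSON in quotes. jog_arm: Moves the arm, as the interface text tells. Its arguments: {"type":"object","properties":{"rows":{"type":"array"},"grip":{"type":"number"},"force":{"type":"number"}},"required":["rows"]}

```bash
mkdir -p pics; ls; cat > h.py <<'E'
import numpy as np, cv2
from bench import r
from scipy.spatial.transform import Rotation as R
def snap(n,f):
    p,d=r.snapshot(n); cv2.imwrite(f'pics/{f}.png',p); np.save(f'pics/{f}.npy',d); return p,d
def world(n,u,v,z=None,d=None):
    c=r.camera_params(n); K=np.array([[c['fx'],0,c['cx']],[0,c['fy'],c['cy']],[0,0,1.]])
    q=cv2.undistortPoints(np.array([[[u,v]]],float),K,np.array(c['dist_coeffs'],float))[0,0]
    P=np.array(c['pose']); ray=P[:3,:3]@np.array([q[0],q[1],1.]); o=P[:3,3]
    s=d if z is None else (z-o[2])/ray[2]
    return o+s*ray
def pix(n,X):
    c=r.camera_params(n); K=np.array([[c['fx'],0,c['cx']],[0,c['fy'],c['cy']],[0,0,1.]])
    P=np.linalg.inv(np.array(c['pose'])); 
    X=np.atleast_2d(np.array(X,float))
    return cv2.projectPoints(X,cv2.Rodrigues(P[:3,:3])[0],P[:3,3],K,np.array(c['dist_coeffs'],float))[0][:,0]
E
python3 - <<'E'
from h import *
print(r.sense())
snap('scene','s0');snap('top','t0')
for n in('scene','top'):
    c=r.camera_params(n);print(n,c['fx'],np.round(c['pose'],3).tolist())
E
```

```text
pics
{'time': 0.0, 'joint_pos': array([-7.01544143e+01,  7.51407840e+00,  8.53284935e+01,  8.62626126e-04,
        8.72626978e+01, -4.89365385e+00]), 'qd': array([ 0.00623148,  0.02866699, -0.12725665,  0.03039181,  0.01447454,
       -0.08706044]), 'joint_efforts': array([-2.04649863e-03, -5.69404936e+01, -5.00551021e+01, -4.16535431e-04,
        1.44897838e-02,  1.96213712e-07]), 'tool_pos': array([ 250.92646128, -544.40677571,  230.26270815]), 'tcp_rot': array([-1.79895188e+02, -9.83861762e-03,  2.47391885e+01]), 'ft_force': array([0.26804936, 0.03018361, 0.64484083]), 'wrist_torque': array([0.02959428, 0.02585139, 0.04400286]), 'grip_force': 0.0, 'finger_gap': 85.4880189658628}
scene 430.67040396577744 [[-0.164, 0.83, -0.532, 1179.093], [0.986, 0.143, -0.081, 43.492], [0.009, -0.539, -0.843, 1132.662], [0.0, 0.0, 0.0, 1.0]]
top 420.2644949490246 [[-0.002, -0.988, 0.153, 331.2], [-1.0, -0.001, -0.023, -41.468], [0.023, -0.153, -0.988, 1373.916], [0.0, 0.0, 0.0, 1.0]]
```

View pics/t0.png

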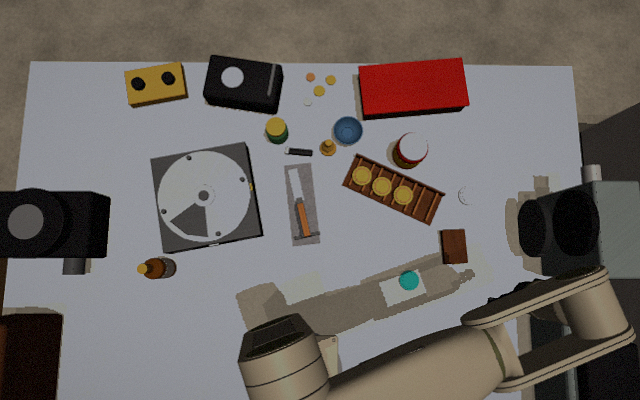

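View pics/s0.png

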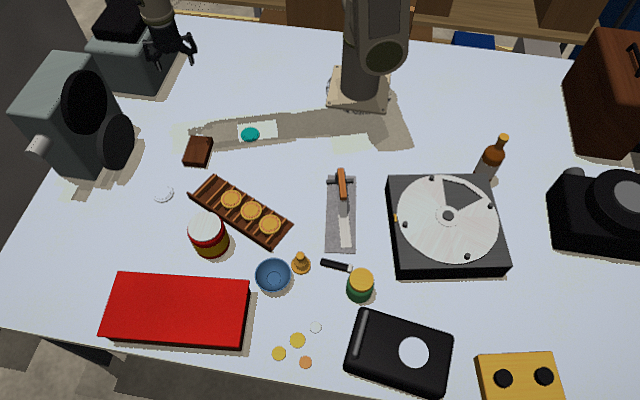

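The top view shows the box at about (205,195), the slice on its mat at (300,205), and three medallions in the rack at (362,176), (382,187) and (403,196). I'll enlarge these.

```bash
python3 - <<'E'
import cv2
t=cv2.imread('pics/t0.png')
cv2.imwrite('pics/c1.png',cv2.resize(t[130:265,140:330],None,fx=4.2,fy=4.2,interpolation=cv2.INTER_CUBIC))
cv2.imwrite('pics/c2.png',cv2.resize(t[140:235,320:460],None,fx=5.5,fy=5.5,interpolation=cv2.INTER_CUBIC))
E
```

```text
(no output)
```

View pics/c1.png

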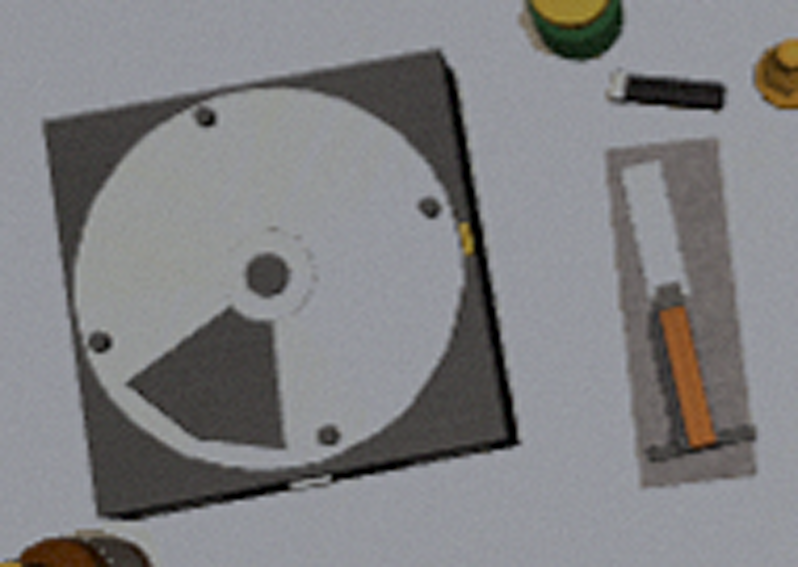

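View pics/c2.png

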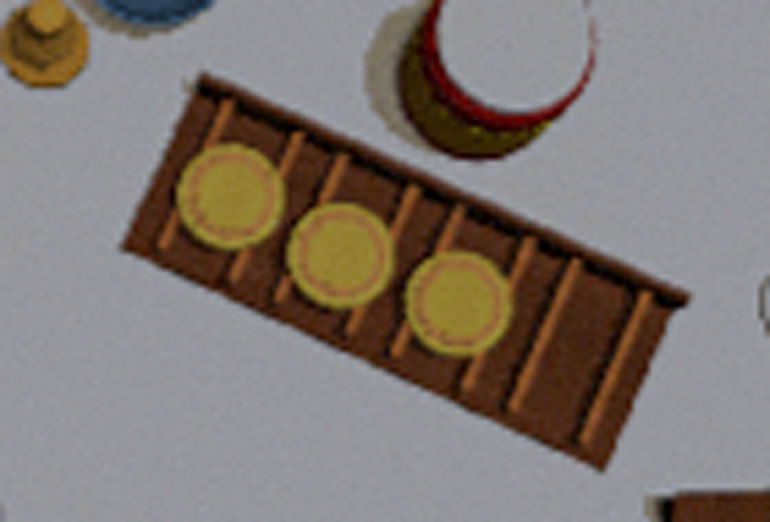

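```bash
python3 - <<'E'
from h import *
c1=lambda u,v,z:world('top',140+(u+.5)/4.2-.5,130+(v+.5)/4.2-.5,z)
c2=lambda u,v,z:world('top',320+(u+.5)/5.5-.5,140+(v+.5)/5.5-.5,z)
hub=c1(267,274,97);print('hub',hub)
st=[c1(u,v,104) for u,v in((206,117),(430,208),(330,435),(100,342))]
print('studs',np.round(st,1).tolist(),'mean',np.mean(st,0))
m=np.mean(st,0)
print('rad',[np.hypot(*(s-m)[:2]) for s in st],'ang',[np.degrees(np.arctan2(*(s-m)[1::-1])) for s in st])
bc=[c1(u,v,80) for u,v in((45,120),(440,50),(515,442),(100,515))]
print('box',np.round(bc,1).tolist(),np.mean(bc,0),[np.degrees(np.arctan2(*(bc[(i+1)%4]-bc[i])[1::-1])) for i in range(4)])
print('pointer',c1(467,238,80))
for n,q in(('tipL',(622,168,5.5)),('tipR',(660,160,5.5)),('hf',(672,307,77)),('hr',(700,445,77)),('f1',(650,453,10)),('f2',(755,433,10)),('m',(607,150,3)),('m',(716,139,3)),('m',(755,475,3)),('m',(640,487,3))): print(n,np.round(c1(*q),1))
for n,q in(('A',(230,197,30)),('B',(340,256,30)),('C',(458,304,30)),('backL',(203,75,34)),('backR',(690,297,34)),('frontL',(122,247,4)),('frontR',(605,470,4))): print(n,np.round(c2(*q),1))
# jar, penknife, stopper, ale
for n,q in(('jar',(570,5,90)),('pk',(612,85,14)),('pk2',(722,98,14)),('bell',(785,70,50))): print(n,np.round(c1(*q),1))
print('ale',world('top',145,268,200),'tin',world('top',412,146,110),'card',world('top',454,245,30))
for n,u,v in(('top',205,176),('top',362,176),('top',382,187),('top',403,196)):
    d=np.load('pics/t0.npy')[v,u];print(world(n,u,v,d=d))
E
```

```text
hub [540.45347615 304.3901354   97.        ]
studs [[656.2, 352.1, 104.0], [588.3, 186.1, 104.0], [422.6, 252.7, 104.0], [489.5, 420.1, 104.0]] mean [539.16540193 302.75539725 104.        ]
rad [np.float64(126.96435564159822), np.float64(126.62955919312834), np.float64(126.80416464556143), np.float64(127.43391276654496)] ang [np.float64(22.86592682102651), np.float64(-67.15804618041946), np.float64(-156.77064425710037), np.float64(112.91527581066197)]
box [[659.7, 479.3, 80.0], [714.8, 186.3, 80.0], [419.2, 123.7, 80.0], [366.6, 421.8, 80.0]] [540.06950784 302.76511761  80.        ] [np.float64(-79.34502211264281), np.float64(-168.03451681588672), np.float64(100.01045835550406), np.float64(11.08156870366709)]
pointer [570.53210277 162.33394773  80.        ]
tipL [640.9  53.2   5.5]
tipR [647.4  23.2   5.5]
hf [519.3  10.   77. ]
hr [417.2 -11.2  77. ]
f1 [415.5  28.8  10. ]
f2 [430.8 -52.1  10. ]
m [656.   65.4   3. ]
m [665.3 -21.1   3. ]
m [398.9 -52.1   3. ]
m [389.7  36.6   3. ]
A [ 616.6 -189.4   30. ]
B [ 581.1 -254.3   30. ]
C [ 552.3 -323.8   30. ]
backL [ 690.2 -173.9   34. ]
backR [ 556.1 -461.3   34. ]
frontL [ 591.2 -126.4    4. ]
frontR [ 456.1 -414.6    4. ]
jar [747.3  87.9  90. ]
pk [706.2  61.3  14. ]
pk2 [695.9 -25.9  14. ]
bell [708.8 -75.   50. ]
ale [320.49225988 426.73420624 200.        ] tin [ 693.80312586 -340.39387316  110.        ] card [ 389.52894997 -483.85489234   30.        ]
[600.57558324 302.8468073   91.33655148]
[ 614.81598096 -191.38642901   29.28954124]
[ 578.34838789 -256.24564774   29.31749592]
[ 548.02136941 -323.3575242    33.4668629 ]
```

The top crop shows:
- The lid window points down-left, around (215,380). The brass pointer is on the right edge at (467,238); the white mark at (312,482) is a decoy.
- The slice handle runs from (672,307) to (700,445).
- There are three medallions, and the fourth lane is empty.

I'll build the lid-angle reader and move to the stud.

```bash
cat >> h.py <<'E'
C=np.array([540.,303.]); OPEN=-79.1   # box centre, world direction of the opening
def lid(n,p,d):
    "window direction relative to the opening (deg), spare: contrast"
    a=np.arange(0,360,1.); rr=np.arange(50,114,6.)
    A,Q=np.meshgrid(np.radians(a),rr)
    X=np.c_[(C[0]+Q*np.cos(A)).ravel(),(C[1]+Q*np.sin(A)).ravel(),np.full(A.size,89.)]
    uv=np.rint(pix(n,X)).astype(int); g=p[uv[:,1],uv[:,0]].mean(1)
    c=r.camera_params(n);P=np.linalg.inv(np.array(c['pose'])); zc=(X@P[:3,:3].T+P[:3,3])[:,2]
    ok=(d[uv[:,1],uv[:,0]]>zc-12)&(d[uv[:,1],uv[:,0]]>0)
    g=g.reshape(A.shape);ok=ok.reshape(A.shape)
    col=np.array([np.median(g[ok[:,i],i]) if ok[:,i].sum()>4 else np.nan for i in range(360)])
    hi=np.nanpercentile(col,75); w=np.where(np.isnan(col),0,hi-col)-.5*(hi-np.nanmin(col)); w[np.isnan(col)]=0
    k=(np.abs((a+180)%360-180)<=30).astype(float)
    s=np.real(np.fft.ifft(np.fft.fft(w)*np.conj(np.fft.fft(k))))
    i=int(s.argmax()); y0,y1,y2=s[i-1],s[i],s[(i+1)%360]
    b=i+.5*(y0-y2)/(y0-2*y1+y2+1e-9)
    return round((b-OPEN+180)%360-180,1), round(s[i]/(61*.5*(hi-np.nanmin(col))),2), int(np.isnan(col).sum())
def look(ns=('scene','top')):
    for n in ns:
        t=r.sense()['time'];p,d=r.snapshot(n); print(n,round(t,2),lid(n,p,d))
def st():
    s=r.sense();print({k:np.round(s[k],1).tolist() for k in('time','joint_pos','tool_pos','tcp_rot','ft_force','finger_gap','grip_force')})
E
python3 -c "
from h import *
for n,f in(('top','t0'),('scene','s0')): print(n,lid(n,cv2.imread(f'pics/{f}.png'),np.load(f'pics/{f}.npy')))"
```

```text
top (np.float64(-124.3), np.float64(0.82), 0)
scene (np.float64(-124.4), np.float64(0.73), 0)
```

Request:
jog_arm --rows '[[[15,-13,0],[0,0,0]],[[45,-40,0],[0,0,0]],[[82,-73,0],[0,0,0]],[[119,-106,0],[0,0,0]],[[156,-139,0],[0,0,0]],[[193,-172,0],[0,0,0]],[[230,-205,0],[0,0,0]],[[267,-238,0],[0,0,0]],[[304,-271,0],[0,0,0]],[[341,-304,0],[0,0,0]]]' --grip 0 --force 20

```text
time: 1.1
tool_pos: [433.8, -124.1, 231.1]
tcp_rot: [180.0, -0.0, 24.7]
ft_force: [1.7, -0.3, 0.0]
finger_gap: 0.3
grip_force: 0.0
```

Request:
jog_arm --rows '[[[37,-33,0],[0,0,0]],[[74,-66,0],[0,0,0]],[[111,-99,0],[0,0,0]],[[148,-132,0],[0,0,0]],[[185,-165,0],[0,0,0]],[[215,-193,0],[0,0,0]],[[235,-211,0],[0,0,0]],[[246,-222,0],[0,0,20]],[[246,-222,40],[0,0,0]],[[246,-222,60],[0,0,0]]]'

```text
time: 2.1
tool_pos: [563.0, 179.0, 168.3]
tcp_rot: [-180.0, 0.2, 25.1]
ft_force: [-0.3, -0.6, -0.5]
finger_gap: 0.3
grip_force: 0.0
```

(One turn entry was a slip; the next row undid it and the pose is right.) Next I descend behind the stud.

Request:
jog_arm --rows '[[[0,0,20],[0,0,0]],[[0,0,45],[0,0,0]],[[0,0,65],[0,0,0]],[[0,0,75],[0,0,0]],[[0,0,77],[0,0,0]],[[0,0,77],[0,0,0]]]'

```text
time: 2.7
tool_pos: [564.2, 178.5, 94.6]
tcp_rot: [180.0, 0.0, 24.7]
ft_force: [0.4, -0.0, 0.7]
finger_gap: 0.1
grip_force: 0.0
```

```bash
python3 - <<'E'
from h import *
st(); p,d=snap('scene','s1'); print(lid('scene',p,d)); cv2.imwrite('pics/c3.png',cv2.resize(p[150:290,370:530],None,fx=4.2,fy=4.2,interpolation=cv2.INTER_CUBIC))
look(('top',))
E
```

```text
{'time': 2.7, 'joint_pos': [12.6, 12.2, 94.7, -0.0, 73.1, 77.8], 'tool_pos': [564.2, 178.5, 94.6], 'tcp_rot': [180.0, 0.0, 24.7], 'ft_force': [0.4, -0.0, 0.7], 'finger_gap': 0.1, 'grip_force': 0.0}
(np.float64(-121.4), np.float64(0.43), 31)
top 2.75 (np.float64(-123.7), np.float64(0.27), 182)
```

View pics/c3.png

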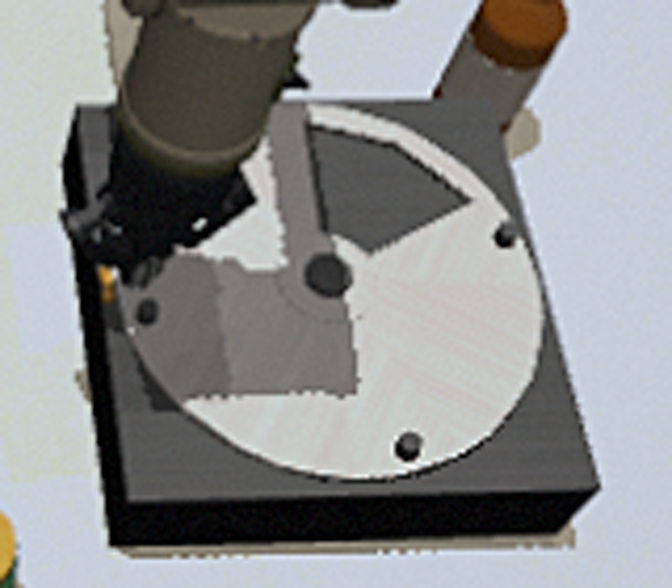

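The finger stands just behind the stud at crop (147,310), and the path is clear. Now the spin.

Request:
jog_arm --rows '[[[12,0,0],[0,0,0]],[[34,0,0],[0,0,0]],[[66,0,0],[0,0,0]],[[104,0,0],[0,0,0]],[[142,2,0],[0,0,0]],[[165,6,-3],[0,0,0]],[[170,8,-20],[0,0,0]],[[170,8,-36],[0,0,0]]]'

```text
time: 3.6
tool_pos: [722.8, 242.4, 131.1]
tcp_rot: [180.0, -0.0, 24.7]
ft_force: [-0.2, -0.9, 0.4]
finger_gap: 0.0
grip_force: 0.0
```

```bash
python3 - <<'E'
from h import *
st(); look(('scene',)*4)
E
```

```text
{'time': 3.6, 'joint_pos': [14.7, 36.0, 60.2, -0.0, 83.8, 80.0], 'tool_pos': [722.8, 242.4, 131.1], 'tcp_rot': [180.0, -0.0, 24.7], 'ft_force': [-0.2, -0.9, 0.4], 'finger_gap': 0.0, 'grip_force': 0.0}
scene 3.6 (np.float64(-17.6), np.float64(0.83), 220)
scene 3.65 (np.float64(-9.6), np.float64(0.86), 221)
scene 3.7 (np.float64(-2.1), np.float64(0.91), 220)
scene 3.75 (np.float64(5.6), np.float64(0.87), 218)
```

The lid runs at about 2.7 rad/s, untouched. I move over the far side of the lid to brake on its next pass.

Request:
jog_arm --rows '[[[-10,-16,0],[0,0,0]],[[-32,-52,0],[0,0,0]],[[-57,-94,0],[0,0,0]],[[-82,-136,0],[0,0,0]],[[-104,-172,0],[0,0,0]],[[-118,-196,0],[0,0,0]],[[-123,-204,10],[0,0,0]],[[-123,-204,25],[0,0,0]],[[-123,-204,33],[0,0,0]],[[-123,-204,33],[0,0,0]]]'

```text
time: 4.8
tool_pos: [524.2, 374.1, 94.1]
tcp_rot: [179.9, 0.3, 24.7]
ft_force: [-0.0, -0.4, -0.7]
finger_gap: 0.1
grip_force: 0.0
```

```bash
python3 - <<'E'
from h import *
st(); look(('scene','top','scene'))
E
```

```text
{'time': 4.8, 'joint_pos': [31.0, 20.0, 85.3, -0.0, 74.9, 96.3], 'tool_pos': [524.2, 374.1, 94.1], 'tcp_rot': [179.9, 0.3, 24.7], 'ft_force': [-0.0, -0.4, -0.7], 'finger_gap': 0.1, 'grip_force': 0.0}
scene 4.8 (np.float64(152.1), np.float64(0.78), 31)
top 4.85 (np.float64(156.7), np.float64(0.2), 42)
scene 4.9 (np.float64(163.7), np.float64(0.85), 30)
```

Request:
jog_arm --rows '[[[0,0,0],[0,0,0]],[[0,0,0],[0,0,0]],[[0,0,0],[0,0,0]],[[0,0,0],[0,0,0]],[[0,0,0],[0,0,0]],[[0,0,0],[0,0,0]],[[0,0,0],[0,0,0]],[[0,0,1],[0,0,0]],[[0,0,2],[0,0,0]],[[0,0,3],[0,0,0]]]'

```text
time: 5.95
tool_pos: [524.7, 376.1, 94.1]
tcp_rot: [-180.0, 0.0, 24.7]
ft_force: [-0.4, 0.7, 0.7]
finger_gap: -0.2
grip_force: 0.0
```

```bash
python3 - <<'E'
from h import *
st(); look(('scene','scene'))
E
```

```text
{'time': 6.0, 'joint_pos': [31.1, 20.0, 85.4, 0.0, 74.6, 96.3], 'tool_pos': [524.7, 376.1, 94.1], 'tcp_rot': [-180.0, 0.0, 24.7], 'ft_force': [-0.4, 0.7, 0.7], 'finger_gap': -0.2, 'grip_force': 0.0}
scene 5.95 (np.float64(-91.9), np.float64(0.56), 28)
scene 6.0 (np.float64(-87.4), np.float64(0.52), 28)
```

Request:
jog_arm --rows '[[[0,0,2],[0,0,0]],[[0,0,3],[0,0,0]],[[0,0,4],[0,0,0]],[[0,0,4],[0,0,0]]]'

```text
time: 6.45
tool_pos: [524.6, 376.0, 90.0]
tcp_rot: [180.0, 0.0, 24.7]
ft_force: [0.6, -0.2, -0.8]
finger_gap: -0.1
grip_force: 0.0
```

```bash
python3 - <<'E'
from h import *
st(); look(('scene','scene'))
E
```

```text
{'time': 6.4, 'joint_pos': [31.1, 20.2, 85.5, 0.0, 74.3, 96.3], 'tool_pos': [524.6, 376.0, 90.0], 'tcp_rot': [180.0, 0.0, 24.7], 'ft_force': [0.6, -0.2, -0.8], 'finger_gap': -0.1, 'grip_force': 0.0}
scene 6.45 (np.float64(-47.2), np.float64(0.3), 30)
scene 6.5 (np.float64(-42.9), np.float64(0.35), 30)
```

Request:
jog_arm --rows '[[[0,0,1.0],[0,0,0]],[[0,0,1.3],[0,0,0]]]'

```text
time: 6.75
tool_pos: [524.5, 376.2, 89.1]
tcp_rot: [-180.0, 0.0, 24.7]
ft_force: [-2.4, -2.3, 3.2]
finger_gap: 0.0
grip_force: 1.4
```

```bash
python3 - <<'E'
from h import *
st(); look(('scene','scene'))
E
```

```text
{'time': 6.8, 'joint_pos': [31.1, 20.3, 85.5, 0.0, 74.2, 96.3], 'tool_pos': [524.5, 376.2, 89.1], 'tcp_rot': [-180.0, 0.0, 24.7], 'ft_force': [-2.4, -2.3, 3.2], 'finger_gap': 0.0, 'grip_force': 1.4}
scene 6.75 (np.float64(-25.0), np.float64(0.58), 30)
scene 6.8 (np.float64(-25.1), np.float64(0.58), 32)
```

Contact stopped it within about 5°, so it came to rest at -25°, too early. I'll spin it again and touch later.

Request:
jog_arm --rows '[[[0,0,-15],[0,0,0]],[[0,8,-40],[0,0,0]],[[-4,30,-45],[0,0,0]],[[-10,70,-45],[0,0,0]],[[-17,115,-45],[0,0,0]],[[-24,160,-45],[0,0,0]],[[-29,190,-45],[0,0,0]],[[-30,199,-35],[0,0,0]],[[-30,199,-12],[0,0,0]],[[-30,199,-5],[0,0,0]]]'

```text
time: 7.85
tool_pos: [579.5, 182.6, 92.0]
tcp_rot: [-179.9, 0.2, 24.7]
ft_force: [-0.6, -0.3, -0.4]
finger_gap: -0.0
grip_force: 0.0
```

Request:
jog_arm --rows '[[[0,0,0],[0,0,0]],[[0,0,0],[0,0,0]],[[12,-1.4,0],[0,0,0]],[[34,-4,0],[0,0,0]],[[66,-8,0],[0,0,0]],[[104,-12,0],[0,0,0]],[[142,-13,0],[0,0,0]],[[160,-10,-3],[0,0,0]],[[162,-8,-20],[0,0,0]],[[162,-8,-36],[0,0,0]]]'

```text
time: 8.85
tool_pos: [724.7, 258.3, 131.4]
tcp_rot: [180.0, -0.0, 24.8]
ft_force: [0.4, 0.5, 0.7]
finger_gap: -0.1
grip_force: 0.0
```

```bash
python3 - <<'E'
from h import *
st(); look(('scene',)*3)
E
```

```text
{'time': 8.8, 'joint_pos': [15.8, 37.2, 58.5, -0.0, 84.3, 81.0], 'tool_pos': [724.7, 258.3, 131.4], 'tcp_rot': [180.0, -0.0, 24.8], 'ft_force': [0.4, 0.5, 0.7], 'finger_gap': -0.1, 'grip_force': 0.0}
scene 8.85 (np.float64(23.2), np.float64(0.23), 237)
scene 8.9 (np.float64(22.0), np.float64(0.27), 237)
scene 8.95 (np.float64(21.8), np.float64(0.24), 236)
```

Request:
jog_arm --rows '[[[-11,-15,0],[0,0,0]],[[-34,-49,0],[0,0,0]],[[-61,-88,0],[0,0,0]],[[-88,-127,0],[0,0,0]],[[-111,-161,0],[0,0,0]],[[-126,-183,0],[0,0,0]],[[-131,-190,10],[0,0,0]],[[-131,-190,25],[0,0,0]],[[-131,-190,33],[0,0,0]],[[-131,-190,36],[0,0,0]]]'

```text
time: 10.0
tool_pos: [525.9, 373.9, 91.4]
tcp_rot: [180.0, 0.2, 24.7]
ft_force: [-0.3, -1.3, -0.1]
finger_gap: -0.1
grip_force: 0.0
```

```bash
python3 - <<'E'
from h import *
st(); look(('scene',)*3)
E
```

```text
{'time': 10.0, 'joint_pos': [30.9, 20.3, 85.3, -0.0, 74.6, 96.2], 'tool_pos': [525.9, 373.9, 91.4], 'tcp_rot': [180.0, 0.2, 24.7], 'ft_force': [-0.3, -1.3, -0.1], 'finger_gap': -0.1, 'grip_force': 0.0}
scene 10.0 (np.float64(-106.7), np.float64(0.63), 31)
scene 10.05 (np.float64(-101.5), np.float64(0.61), 32)
scene 10.1 (np.float64(-95.9), np.float64(0.57), 32)
```

Request:
jog_arm --rows '[[[0,0,0],[0,0,0]],[[0,0,2],[0,0,0]],[[0,0,3],[0,0,0]],[[0,0,3.7],[0,0,0]],[[0,0,3.7],[0,0,0]]]'

```text
time: 10.65
tool_pos: [526.0, 375.7, 90.2]
tcp_rot: [180.0, 0.0, 24.7]
ft_force: [0.1, -0.1, 0.5]
finger_gap: -0.1
grip_force: 0.0
```

```bash
python3 - <<'E'
from h import *
st(); look(('scene','scene'))
E
```

```text
{'time': 10.6, 'joint_pos': [31.0, 20.3, 85.4, -0.0, 74.3, 96.2], 'tool_pos': [526.0, 375.7, 90.2], 'tcp_rot': [180.0, 0.0, 24.7], 'ft_force': [0.1, -0.1, 0.5], 'finger_gap': -0.1, 'grip_force': 0.0}
scene 10.65 (np.float64(-26.1), np.float64(0.57), 32)
scene 10.7 (np.float64(-20.0), np.float64(0.67), 31)
```

Request:
jog_arm --rows '[[[0,0,2.0],[0,0,0]],[[0,0,2.0],[0,0,0]]]'

```text
time: 10.95
tool_pos: [526.5, 376.0, 89.1]
tcp_rot: [-180.0, -0.1, 24.7]
ft_force: [-1.4, -1.0, 4.7]
finger_gap: 0.0
grip_force: 2.6
```

```bash
python3 - <<'E'
from h import *
st(); look(('scene','scene'))
E
```

```text
{'time': 11.0, 'joint_pos': [31.0, 20.4, 85.4, -0.0, 74.1, 96.2], 'tool_pos': [526.5, 376.0, 89.1], 'tcp_rot': [-180.0, -0.1, 24.7], 'ft_force': [-1.4, -1.0, 4.7], 'finger_gap': 0.0, 'grip_force': 2.6}
scene 10.95 (np.float64(-4.6), np.float64(0.83), 32)
scene 11.0 (np.float64(-4.7), np.float64(0.83), 31)
```

```bash
python3 - <<'E'
from h import *
p,d=snap('scene','s2'); cv2.imwrite('pics/c4.png',cv2.resize(p[160:290,370:520],None,fx=5,fy=4.6,interpolation=cv2.INTER_CUBIC))
for L in (-8,-4,0,4):
  print(L,[np.round([(u-370+.5)*5-.5,(v-160+.5)*4.6-.5]).tolist() for u,v in pix('scene',[[C[0]+q*np.cos(np.radians(OPEN+L+a)),C[1]+q*np.sin(np.radians(OPEN+L+a)),z] for q,a,z in((128,45,104),(128,135,104),(128,-45,104),(34,-30,89),(34,30,89))])])
E
```

```text
-8 [[226.0, 368.0], [568.0, 401.0], [225.0, 109.0], [329.0, 232.0], [331.0, 281.0]]
-4 [[239.0, 379.0], [579.0, 392.0], [215.0, 117.0], [327.0, 235.0], [333.0, 284.0]]
0 [[252.0, 389.0], [588.0, 382.0], [205.0, 125.0], [326.0, 238.0], [336.0, 287.0]]
4 [[266.0, 398.0], [597.0, 371.0], [196.0, 134.0], [324.0, 241.0], [339.0, 290.0]]
```

View pics/c4.png

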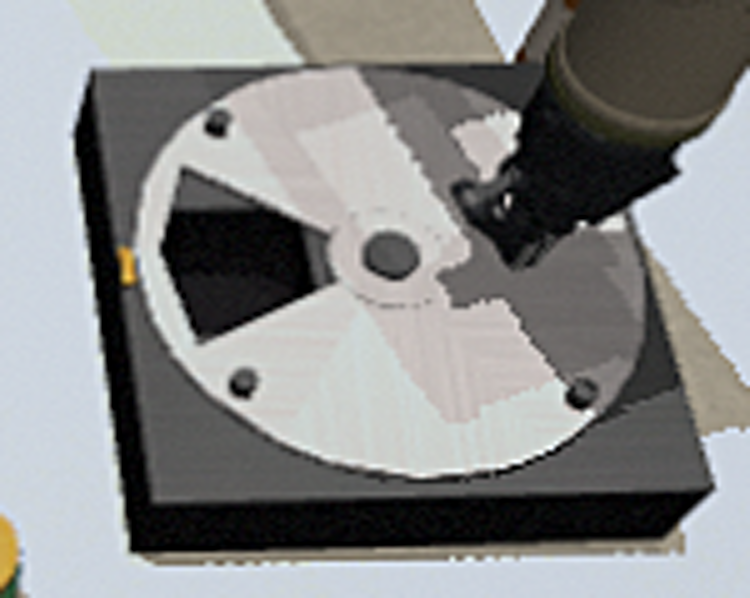

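The lid rests at about -3.5° by the studs at (243,383), (582,392) and (217,122). With the finger still touching I ease it on by 4.5 mm, then let go.

Request:
jog_arm --rows '[[[-1,-0.3,0],[0,0,0]],[[-2.5,-0.6,0],[0,0,0]],[[-3.7,-0.9,0],[0,0,0]],[[-4.4,-1.1,0],[0,0,0]],[[-4.4,-1.1,0],[0,0,0]],[[-4.4,-1.1,-1],[0,0,0]],[[-4.4,-1.1,-4],[0,0,0]],[[-4.4,-1.1,-20],[0,0,0]],[[-4.4,-1.1,-50],[0,0,0]],[[-4.4,-1.1,-90],[0,0,0]]]'

```text
time: 12.1
tool_pos: [520.2, 374.0, 177.7]
tcp_rot: [180.0, 0.3, 24.7]
ft_force: [0.7, -0.0, 0.2]
finger_gap: 0.2
grip_force: 0.0
```

```bash
python3 - <<'E'
from h import *
st(); look(('scene','top'))
E
```

```text
{'time': 12.1, 'joint_pos': [31.1, 15.6, 81.7, 0.0, 83.0, 96.4], 'tool_pos': [520.2, 374.0, 177.7], 'tcp_rot': [180.0, 0.3, 24.7], 'ft_force': [0.7, -0.0, 0.2], 'finger_gap': 0.2, 'grip_force': 0.0}
scene 12.1 (np.float64(-0.8), np.float64(0.86), 0)
top 12.15 (np.float64(0.3), np.float64(0.74), 0)
```

The lid rests at about 0°, window over the opening. Next I check whether the slice has moved.

```bash
cat >> h.py <<'E'
def handle(p,n='top',zz=None):
    h=cv2.cvtColor(p,cv2.COLOR_BGR2HSV); m=cv2.inRange(h,(5,150,110),(18,255,255))
    k,l,s,c=cv2.connectedComponentsWithStats(m)
    out=[]
    for i in range(1,k):
        if s[i,4]<60: continue
        ys,xs=np.where(l==i); (cx,cy),(w,hh),an=cv2.minAreaRect(np.c_[xs,ys].astype(np.float32))
        b=cv2.boxPoints(((cx,cy),(w,hh),an)); 
        e=sorted([((b[j]+b[(j+1)%4])/2,np.linalg.norm(b[j]-b[(j+1)%4])) for j in range(4)],key=lambda t:t[1])[:2]
        q=[world(n,*t[0],77.) for t in e]; q.sort(key=lambda v:v[0])
        out.append((int(s[i,4]),np.round((q[0]+q[1])/2,1).tolist(),round(float(np.hypot(*(q[1]-q[0])[:2])),1),round(float(np.degrees(np.arctan2(*(q[1]-q[0])[1::-1]))),2)))
    return out
E
python3 - <<'E'
from h import *
print(handle(cv2.imread('pics/t0.png')))
p,d=snap('top','t1'); print(handle(p))
s=np.abs(p.astype(int)-cv2.imread('pics/t0.png')).max(2)>60
print('changed px near slice',s[150:250,280:325].sum())
E
```

```text
[(60, [545.8, -314.4, 77.0], 47.8, -1.75), (188, [468.4, -1.2, 77.0], 102.0, 13.25)]
[(189, [468.4, -0.9, 77.0], 102.0, 13.25)]
changed px near slice 0
```

Request:
jog_arm --rows '[[[-9,16,0],[0,0,0.02]],[[-28,49,0],[0,0,0.05]],[[-52,91,0],[0,0,0.08]],[[-76,133,0],[0,0,0.11]],[[-100,175,0],[0,0,0.14]],[[-124,217,0],[0,0,0.17]],[[-148,259,0],[0,0,0.2]],[[-168,294,0],[0,0,0.217]],[[-181,316,10],[0,0,0.217]],[[-185,323.6,30],[0,0,0.217]]]' --grip 70

```text
time: 13.25
tool_pos: [489.6, 0.7, 149.5]
tcp_rot: [179.9, -0.1, 12.1]
ft_force: [1.0, -0.0, -1.0]
finger_gap: 70.1
grip_force: 0.0
```

Request:
jog_arm --rows '[[[0,0,10],[0,0,0]],[[0,0,25],[0,0,0]],[[0,0,25],[0,0,0]]]'

```text
time: 13.55
tool_pos: [487.3, 4.4, 120.7]
tcp_rot: [-179.9, 0.2, 12.4]
ft_force: [-1.2, -0.3, -1.2]
finger_gap: 70.1
grip_force: 0.0
```

```bash
python3 - <<'E'
from h import *
st(); p,d=snap('scene','s3'); cv2.imwrite('pics/c5.png',cv2.resize(p[130:270,290:400],None,fx=5,fy=4.2,interpolation=cv2.INTER_CUBIC))
E
```

```text
{'time': 13.6, 'joint_pos': [-5.5, -5.2, 109.9, 0.0, 75.5, 72.1], 'tool_pos': [487.3, 4.4, 120.7], 'tcp_rot': [-179.9, 0.2, 12.4], 'ft_force': [-1.2, -0.3, -1.2], 'finger_gap': 70.1, 'grip_force': 0.0}
```

View pics/c5.png

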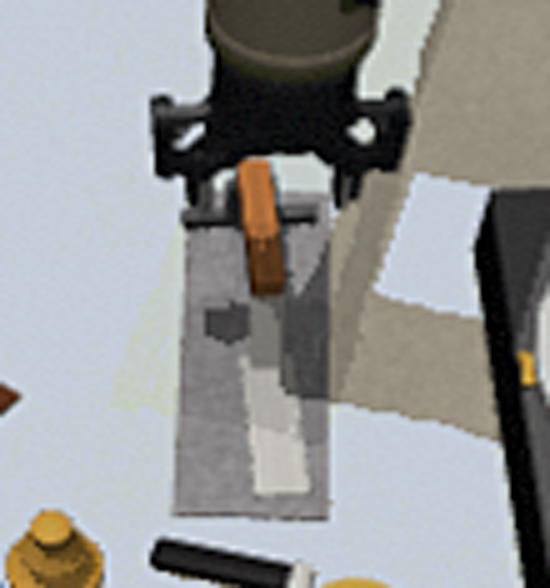

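The fingers straddle the handle, seen at (190–345, 190) around (258,225). I descend and grip.

Request:
jog_arm --rows '[[[0,0,15],[0,0,0]],[[0,0,40],[0,0,0]],[[0,0,62],[0,0,0]],[[0,0,74],[0,0,0]],[[0,0,77],[0,0,0]],[[0,0,77],[0,0,0]],[[0,0,77],[0,0,0]]]'

```text
time: 14.3
tool_pos: [490.0, 3.5, 47.4]
tcp_rot: [180.0, -0.1, 12.3]
ft_force: [0.5, 0.6, 0.5]
finger_gap: 70.0
grip_force: 0.0
```

Request:
jog_arm --rows '[[[0,0,0],[0,0,0]],[[0,0,0],[0,0,0]],[[0,0,0],[0,0,0]],[[0,0,0],[0,0,0]],[[0,0,0],[0,0,0]],[[0,0,0],[0,0,0]],[[0,0,0],[0,0,0]],[[0,0,0],[0,0,0]],[[0,0,0],[0,0,0]],[[0,0,0],[0,0,0]]]' --grip 15 --force 100

```text
time: 15.3
tool_pos: [489.6, 3.4, 47.0]
tcp_rot: [180.0, -0.1, 12.3]
ft_force: [-1.2, -0.6, 4.7]
finger_gap: 18.5
grip_force: 98.5
```

Request:
jog_arm --rows '[[[0,0,-5],[0,0,0]],[[0,0,-20],[0,0,0]],[[0,0,-40],[0,0,0]],[[0,0,-60],[0,0,0]],[[0,0,-75],[0,0,0]],[[0,0,-80],[0,0,0]],[[0,0,-80],[0,0,0]],[[0,0,-80],[0,0,0]]]'

```text
time: 16.1
tool_pos: [488.4, 3.6, 125.2]
tcp_rot: [-180.0, 0.1, 12.3]
ft_force: [-0.2, 0.1, -0.6]
finger_gap: 18.3
grip_force: 97.7
```

```bash
python3 - <<'E'
from h import *
c2=lambda u,v,z:world('top',320+(u+.5)/5.5-.5,140+(v+.5)/5.5-.5,z)
for n,a,b,c,e in(('A',(163,247),(235,280),(230,100),(300,135)),('B',(280,300),(352,332),(343,155),(413,188)),('C',(398,355),(467,388),(462,208),(530,240)),('D',(512,408),(587,440),(575,262),(646,295))):
    f=(c2(*a,24)+c2(*b,24))/2; k=(c2(*c,24)+c2(*e,24))/2
    print(n,'front',f.round(1)[:2],'back',k.round(1)[:2],'ang',np.degrees(np.arctan2(*(k-f)[1::-1])).round(1),'len',np.hypot(*(k-f)[:2]).round(1))
print('turq',world('top',409,281,10),'card',world('top',454,245,30))
st(); p,d=snap('scene','s4'); q,e=snap('top','t4')
cv2.imwrite('pics/c6.png',cv2.resize(q[140:260,260:350],None,fx=5,fy=5,interpolation=cv2.INTER_CUBIC))
# depths on the medals/blade region
T=r.sense()['tool_pos']; print('expected tip px',pix('top',[[T[0]+158*np.cos(np.radians(12.5)),T[1]+158*np.sin(np.radians(12.5)),T[2]-44+2.5]]))
E
```

```text
A front [ 577.5 -170.9] back [ 666.8 -211.9] ang -24.6 len 98.2
B front [ 546.  -240.1] back [ 633.8 -279.2] ang -24.0 len 96.1
C front [ 512.8 -308.6] back [ 601.9 -349.3] ang -24.6 len 97.9
D front [ 481.6 -377.2] back [ 568.9 -417. ] ang -24.5 len 96.0
turq [ 275.83027933 -339.31443713   10.        ] card [ 389.52894997 -483.85489234   30.        ]
{'time': 16.1, 'joint_pos': [-5.6, -5.5, 109.7, 0.0, 75.9, 72.1], 'tool_pos': [488.4, 3.6, 125.2], 'tcp_rot': [-180.0, 0.1, 12.3], 'ft_force': [-0.2, 0.1, -0.6], 'finger_gap': 18.3, 'grip_force': 97.7}
expected tip px [[290.97873726 163.65771086]]
```

View pics/c6.png

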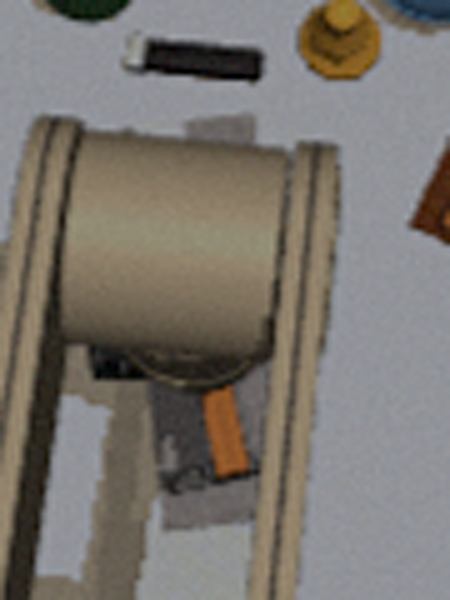

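Request:
jog_arm --rows '[[[-10,9,0],[0,0,0.08]],[[-23,20,0],[0,0,0.16]],[[-36,31,0],[0,0,0.24]],[[-49,42,0],[0,0,0.32]],[[-62,53,0],[0,0,0.4]],[[-75,64,0],[0,0,0.48]],[[-84,72,0],[0,0,0.56]],[[-91,78,0],[0,0,0.62]],[[-93.6,80.4,0],[0,0,0.6475]],[[-93.6,80.4,0],[0,0,0.6475]]]'

```text
time: 17.2
tool_pos: [414.3, -95.1, 125.8]
tcp_rot: [180.0, 0.0, -24.8]
ft_force: [0.6, 0.2, -1.7]
finger_gap: 18.7
grip_force: 97.8
```

Request:
jog_arm --rows '[[[0,0,15],[0,0,0]],[[0,0,40],[0,0,0]],[[0,0,60],[0,0,0]],[[0,0,69],[0,0,0]],[[0,0,71],[0,0,0]],[[0,0,71],[0,0,0]],[[0,0,71],[0,0,0]]]'

```text
time: 17.9
tool_pos: [415.6, -95.2, 56.4]
tcp_rot: [-180.0, -0.1, -24.8]
ft_force: [0.5, -0.2, -0.8]
finger_gap: 18.6
grip_force: 97.8
```

```bash
python3 - <<'E'
from h import *
st(); p,d=snap('scene','s5')
cv2.imwrite('pics/c7.png',cv2.resize(p[165:255,180:320],None,fx=5.5,fy=5.5,interpolation=cv2.INTER_CUBIC))
T=r.sense()['tool_pos']; a=np.radians(-24.8); u=np.array([np.cos(a),np.sin(a),0]); v=np.array([-u[1],u[0],0])
for y in(16,-16): 
    for l in(158,60): 
        q=pix('scene',[T+l*u+y*v+[0,0,-41.5]])[0]; print(y,l,np.round((q-[180,165]+.5)*5.5-.5).tolist())
O=np.array([573.6,-294.1,0])
for y in(114-23,114+23,38-23,38+23,-38-23,-38+23): print('rib',y,[np.round((pix('scene',[O+x*u+y*v+[0,0,24]])[0]-[180,165]+.5)*5.5-.5).tolist() for x in(-50,50)])
E
```

```text
{'time': 17.9, 'joint_pos': [-19.8, -10.9, 122.3, 0.0, 68.5, 95.0], 'tool_pos': [415.6, -95.2, 56.4], 'tcp_rot': [-180.0, -0.1, -24.8], 'ft_force': [0.5, -0.2, -0.8], 'finger_gap': 18.6, 'grip_force': 97.8}
16 158 [594.0, 271.0]
16 60 [699.0, 146.0]
-16 158 [547.0, 242.0]
-16 60 [652.0, 118.0]
rib 91 [[514.0, 252.0], [397.0, 388.0]]
rib 137 [[583.0, 294.0], [467.0, 433.0]]
rib 15 [[405.0, 184.0], [286.0, 315.0]]
rib 61 [[471.0, 224.0], [353.0, 359.0]]
rib -61 [[299.0, 118.0], [179.0, 245.0]]
rib -15 [[363.0, 158.0], [243.0, 287.0]]
```

View pics/c7.png

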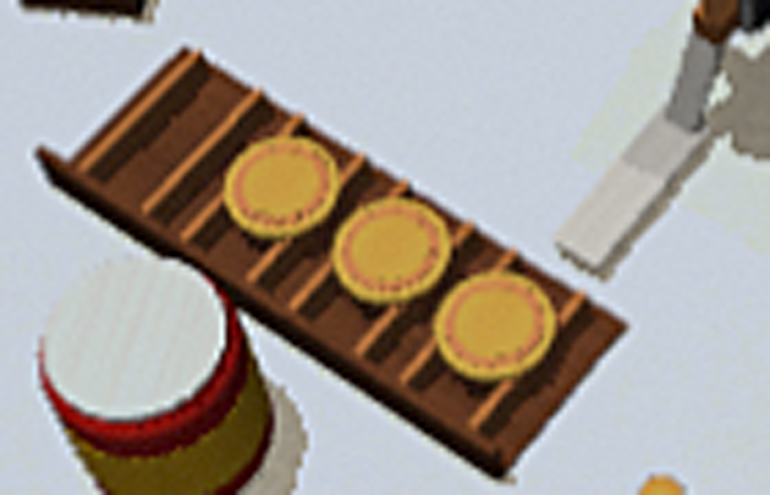

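The blade tip corners are at (557,240) and (603,273), and the lane ribs' front ends at (515,255) and (580,298). The blade may sit a few mm off to the side, so I'll check with depth.

```bash
cat >> h.py <<'E'
def cloud(n,d,box):
    u0,v0,u1,v1=box; c=r.camera_params(n); K=np.array([[c['fx'],0,c['cx']],[0,c['fy'],c['cy']],[0,0,1.]])
    V,U=np.mgrid[v0:v1,u0:u1]; q=cv2.undistortPoints(np.c_[U.ravel(),V.ravel()].astype(float)[:,None],K,np.array(c['dist_coeffs'],float))[:,0]
    z=d[v0:v1,u0:u1].ravel().astype(float); P=np.array(c['pose']); X=np.c_[q*z[:,None],z]@P[:3,:3].T+P[:3,3]
    return X[z>0]
def blade(n,d,T,yaw,lo=65,hi=150,ztop=None):
    "blade points in the tool-aligned frame: x along, y left, z world"
    a=np.radians(yaw); u=np.array([np.cos(a),np.sin(a),0]); v=np.array([-u[1],u[0],0])
    X=cloud(n,d,(0,0,640,400)); L=np.c_[(X-T)@u,(X-T)@v,X[:,2]]
    z0=T[2]-41.5 if ztop is None else ztop
    return L[(L[:,0]>lo)&(L[:,0]<hi)&(abs(L[:,1])<40)&(abs(L[:,2]-z0)<8)]
E
python3 - <<'E'
from h import *
s=r.sense();T=s['tool_pos']
d=np.load('pics/s5.npy'); L=blade('scene',d,T,-24.8,60,180)
print(len(L), 'z med',np.median(L[:,2]),'expected',T[2]-41.5)
for a in range(60,180,15):
    m=L[(L[:,0]>=a)&(L[:,0]<a+15)]
    if len(m)>4: print(a,len(m),'y',np.percentile(m[:,1],[2,50,98]).round(1),'z',np.median(m[:,2]).round(1))
print('max x',np.percentile(L[:,0],99))
E
```

```text
333 z med 16.976114737039097 expected 14.964332133775002
60 44 y [-16.3   1.6  15.6] z 17.2
75 46 y [-17.1  -2.   16.1] z 17.1
90 44 y [-14.4   0.5  16. ] z 17.3
105 49 y [-18.3   1.6  17.3] z 16.9
120 43 y [-14.    3.3  20.5] z 17.4
135 51 y [-33.9   0.4  16.2] z 17.5
150 26 y [-14.3  -1.2  27.6] z 16.9
165 30 y [-36.    2.2  38.7] z 8.8
max x 179.16212765735537
```

```bash
python3 - <<'E'
from h import *
s=r.sense();T=s['tool_pos'];d=np.load('pics/s5.npy')
a=np.radians(-24.8); u=np.array([np.cos(a),np.sin(a),0]); v=np.array([-u[1],u[0],0])
X=cloud('scene',d,(180,165,320,255)); L=np.c_[(X-T)@u,(X-T)@v,X[:,2]]
for x0,x1 in((178,195),(265,275)):
    m=L[(L[:,0]>x0)&(L[:,0]<x1)&(L[:,2]>18)&(L[:,2]<31)]
    h,e=np.histogram(m[:,1],np.arange(-200,61,3)); print(x0,[(int(e[i]),int(h[i])) for i in range(len(h)) if h[i]>2])
for y0 in(0,-76,-152):
    m=L[(L[:,2]>26)&(L[:,2]<34)&(abs(L[:,1]-y0)<36)&(L[:,0]>185)&(L[:,0]<268)]; print('medal',y0,len(m),((m.min(0)+m.max(0))/2).round(1)[:2],np.median(m,0).round(1))
E
```

```text
178 [(-179, 4), (-176, 5), (-173, 3), (-134, 4), (-131, 4), (-128, 7), (-101, 4), (-98, 3), (-56, 4), (-53, 9), (-26, 5), (-23, 4), (-20, 3), (22, 7), (25, 5)]
265 [(-176, 3), (-128, 4), (-101, 3), (-53, 3), (-23, 4)]
medal 0 283 [227.7  -2.7] [222.3   0.8  31.5]
medal -76 263 [226.  -76.4] [217.2 -75.   31.5]
medal -152 260 [ 226.7 -150.8] [ 221.8 -150.4   31.4]
```

Request:
jog_arm --rows '[[[8,0,0],[0,0,0]],[[22,0,0],[0,0,0]],[[40,0,0],[0,0,0]],[[58,0,0],[0,0,0]],[[76,0,0],[0,0,0]],[[90,0,0],[0,0,0]],[[98,0,0],[0,0,0]],[[102,0,0],[0,0,0]],[[102,0,0],[0,0,0]]]'

```text
time: 18.85
tool_pos: [507.6, -138.0, 55.4]
tcp_rot: [-180.0, -0.0, -24.8]
ft_force: [-0.0, 0.5, -1.5]
finger_gap: 18.5
grip_force: 97.8
```

Request:
jog_arm --rows '[[[0,0,-4],[0,0,0]],[[0,0,-8],[0,0,0]],[[0,0,-12],[0,0,0]],[[0,0,-18],[0,0,0]],[[0,0,-28],[0,0,0]],[[0,0,-42],[0,0,0]],[[0,0,-56],[0,0,0]],[[0,0,-66],[0,0,0]],[[0,0,-72],[0,0,0]],[[0,0,-74],[0,0,0]]]'

```text
time: 19.85
tool_pos: [507.9, -138.0, 130.5]
tcp_rot: [-180.0, -0.1, -24.8]
ft_force: [-0.7, -0.8, -2.8]
finger_gap: 18.6
grip_force: 97.6
```

```bash
python3 - <<'E'
from h import *
st(); p,d=snap('scene','s6')
cv2.imwrite('pics/c8.png',cv2.resize(p[140:260,180:330],None,fx=5,fy=5,interpolation=cv2.INTER_CUBIC))
E
```

```text
{'time': 19.8, 'joint_pos': [-20.8, 0.1, 103.7, 0.0, 76.1, 94.0], 'tool_pos': [507.9, -138.0, 130.5], 'tcp_rot': [-180.0, -0.1, -24.8], 'ft_force': [-0.7, -0.8, -2.8], 'finger_gap': 18.6, 'grip_force': 97.6}
```

View pics/c8.png

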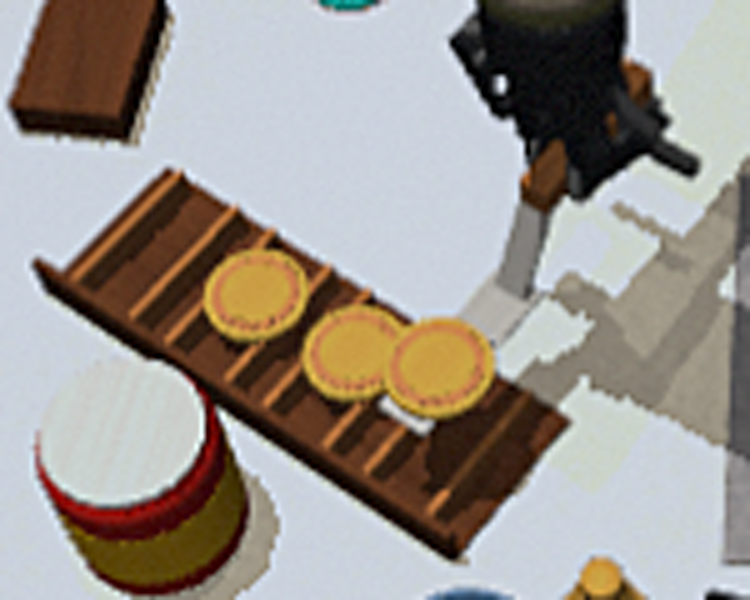

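The medallion lies centred on the blade at (440,365). I carry it over to the box and turn to approach clear of the studs.

Request:
jog_arm --rows '[[[-5,-5,-3],[0,0,0]],[[-16,-18,-9],[0,0,0]],[[-33,-36,-15],[0,0,0]],[[-54,-60,-22],[0,0,0]],[[-78,-86,-29],[0,0,0]],[[-101,-111,-35],[0,0,0]],[[-124,-137,-39],[0,0,0]],[[-144,-158,-42],[0,0,0]],[[-159,-175,-43],[0,0,0]],[[-166,-182.4,-43],[0,0,0]]]'

```text
time: 20.9
tool_pos: [431.7, 100.0, 172.4]
tcp_rot: [-180.0, 0.0, -24.6]
ft_force: [-0.3, -0.5, -3.0]
finger_gap: 18.6
grip_force: 97.8
```

Request:
jog_arm --rows '[[[0,0,0],[0,0,-0.05]],[[0,0,0],[0,0,-0.16]],[[0,0,0],[0,0,-0.3]],[[0,0,0],[0,0,-0.45]],[[0,0,0],[0,0,-0.6]],[[0,0,0],[0,0,-0.75]],[[0,0,0],[0,0,-0.9]],[[0,0,0],[0,0,-1.04]],[[0,0,0],[0,0,-1.15]],[[0,0,0],[0,0,-1.218]]]'

```text
time: 21.9
tool_pos: [432.6, 97.4, 172.0]
tcp_rot: [-180.0, 0.0, 45.2]
ft_force: [0.4, 0.9, -3.2]
finger_gap: 18.7
grip_force: 97.8
```

Request:
jog_arm --rows '[[[0,0,0],[0,0,0]],[[0,0,0],[0,0,0]],[[0,0,0],[0,0,0]]]'

```text
time: 22.2
tool_pos: [432.9, 97.4, 172.2]
tcp_rot: [-180.0, 0.0, 44.9]
ft_force: [-0.9, 0.1, -3.6]
finger_gap: 18.6
grip_force: 97.8
```

```bash
python3 - <<'E'
from h import *
st(); p,d=snap('scene','s7'); q,e=snap('top','t7'); print(lid('scene',p,d))
T=r.sense()['tool_pos']
L=blade('scene',d,T,45,60,200,T[2]-38); print(len(L))
m=L[abs(L[:,2]-(T[2]-44+8.5+1.5))<4]; print('medal',len(m),np.median(m,0),m.min(0),m.max(0))
# tilt plan: pivot at tip (158 ahead, 44 below), shifts in tool axes for tilt t, extra drop
E
```

```text
{'time': 22.2, 'joint_pos': [6.1, -15.5, 113.4, -0.0, 82.2, 51.2], 'tool_pos': [432.9, 97.4, 172.2], 'tcp_rot': [-180.0, 0.0, 44.9], 'ft_force': [-0.9, 0.1, -3.6], 'finger_gap': 18.6, 'grip_force': 97.8}
(np.float64(-0.9), np.float64(0.87), 0)
478
medal 371 [120.25844902  -0.97949022 138.5845842 ] [ 63.24536966 -31.2306907  134.37044172] [157.54475881  31.85678351 142.25817413]
```

Request:
jog_arm --rows '[[[2.4,0,1],[0,-0.05,0]],[[5.8,0,5],[0,-0.11,0]],[[10,0,7],[0,-0.1745,0]],[[10,0,7],[0,-0.1745,0]],[[20,0,-6.7],[0,-0.3,0]],[[35,0,-23],[0,-0.45,0]],[[52.4,0,-38.5],[0,-0.6,0]],[[68.3,0,-49.4],[0,-0.72,0]],[[68.3,0,-49.4],[0,-0.72,0]],[[68.3,0,-49.4],[0,-0.72,0]]]'

```text
time: 23.3
tool_pos: [481.6, 145.9, 219.6]
tcp_rot: [-179.9, 41.3, 45.1]
ft_force: [-0.5, 0.3, -1.6]
finger_gap: 18.4
grip_force: 100.2
```

```bash
python3 - <<'E'
from h import *
st(); p,d=snap('scene','s8'); print(lid('scene',p,d))
cv2.imwrite('pics/c9.png',cv2.resize(p[130:290,330:530],None,fx=4,fy=3.7,interpolation=cv2.INTER_CUBIC))
E
```

```text
{'time': 23.3, 'joint_pos': [21.8, 30.1, 68.6, -17.3, 119.2, 63.5], 'tool_pos': [481.6, 145.9, 219.6], 'tcp_rot': [-179.9, 41.3, 45.1], 'ft_force': [-0.5, 0.3, -1.6], 'finger_gap': 18.4, 'grip_force': 100.2}
(np.float64(-0.6), np.float64(0.84), 0)
```

View pics/c9.png

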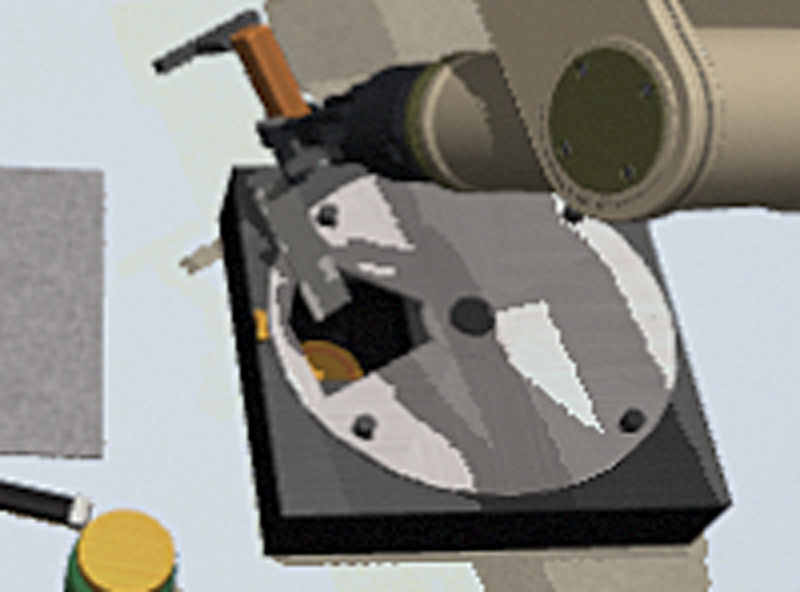

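The medallion dropped in (visible in the opening at (330,360)), and the lid is still at about 0°. I retract and go to the second lane.

Request:
jog_arm --rows '[[[-10,0,0],[0,0,0]],[[-28,0,0],[0,0,0]],[[-45,0,0],[0,0,0]],[[-46,0,15],[0,0.12,0]],[[-46,0,35],[0,0.26,0]],[[-45,0,55],[0,0.4,0]],[[-43,0,75],[0,0.54,0]],[[-42,0,92],[0,0.66,0]],[[-41.2,0,102],[0,0.72,0]],[[-41.2,0,102],[0,0.72,0]]]'

```text
time: 24.35
tool_pos: [409.8, 74.3, 172.8]
tcp_rot: [179.8, -0.2, 44.8]
ft_force: [-0.7, -0.0, -1.9]
finger_gap: 18.8
grip_force: 100.1
```

Request:
jog_arm --rows '[[[-8,6,0],[0,0,0.05]],[[-27,21,0],[0,0,0.16]],[[-50,39,0],[0,0,0.3]],[[-75,58,5],[0,0,0.45]],[[-100,78,14],[0,0,0.6]],[[-125,98,23],[0,0,0.75]],[[-149,117,32],[0,0,0.9]],[[-170,133,40],[0,0,1.04]],[[-185,145,44],[0,0,1.15]],[[-191,149,44],[0,0,1.218]]]'

```text
time: 25.35
tool_pos: [382.2, -166.4, 128.8]
tcp_rot: [179.9, -0.0, -25.2]
ft_force: [0.2, -0.1, -2.7]
finger_gap: 18.4
grip_force: 100.1
```

Request:
jog_arm --rows '[[[0,0,0],[0,0,0]],[[0,0,0],[0,0,0]],[[0,0,0],[0,0,0]]]'

```text
time: 25.65
tool_pos: [382.7, -163.9, 128.7]
tcp_rot: [180.0, -0.0, -24.7]
ft_force: [0.5, 0.9, -2.7]
finger_gap: 18.4
grip_force: 100.1
```

```bash
python3 - <<'E'
from h import *
st(); p,d=snap('scene','s9'); T=r.sense()['tool_pos']; yaw=r.sense()['tcp_rot'][2]
L=blade('scene',d,T,yaw,60,180)
for a in range(60,180,20):
    m=L[(L[:,0]>=a)&(L[:,0]<a+20)]
    if len(m)>4: print(a,len(m),'y',np.percentile(m[:,1],[4,50,96]).round(1),'z',np.median(m[:,2]).round(1),'exp',round(T[2]-40))
print('max x',L[:,0].max())
u=np.array([np.cos(np.radians(-24.8)),np.sin(np.radians(-24.8))]);g=np.array([382.5,-164])-T[:2];print('to go x,y tool',g@u,-(g@np.array([-u[1],u[0]])))
E
```

```text
{'time': 25.6, 'joint_pos': [-30.2, -18.3, 120.2, -0.0, 78.0, 84.4], 'tool_pos': [382.7, -163.9, 128.7], 'tcp_rot': [180.0, -0.0, -24.7], 'ft_force': [0.5, 0.9, -2.7], 'finger_gap': 18.4, 'grip_force': 100.1}
60 59 y [-14.6   0.7  15. ] z 89.2 exp 89
80 61 y [-14.9   1.5  15.6] z 90.0 exp 89
100 62 y [-14.7   0.4  16.9] z 90.1 exp 89
120 66 y [-15.    1.   16.6] z 89.7 exp 89
140 54 y [-13.8   0.3  15.1] z 88.9 exp 89
max x 156.15239386132797
to go x,y tool -0.03550889315796676 0.2692868973813038
```

Request:
jog_arm --rows '[[[0,0,15],[0,0,0]],[[0,0,40],[0,0,0]],[[0,0,60],[0,0,0]],[[0,0,70],[0,0,0]],[[0,0,72.5],[0,0,0]],[[0,0,72.5],[0,0,0]],[[0,0,72.5],[0,0,0]]]'

```text
time: 26.4
tool_pos: [383.0, -164.5, 56.8]
tcp_rot: [180.0, -0.1, -24.8]
ft_force: [-0.3, -0.7, -2.2]
finger_gap: 18.6
grip_force: 100.2
```

Request:
jog_arm --rows '[[[8,0,0],[0,0,0]],[[22,0,0],[0,0,0]],[[40,0,0],[0,0,0]],[[58,0,0],[0,0,0]],[[76,0,0],[0,0,0]],[[90,0,0],[0,0,0]],[[97,0,0],[0,0,0]],[[100,0,0],[0,0,0]],[[100,0,0],[0,0,0]]]'

```text
time: 27.3
tool_pos: [473.2, -206.2, 55.8]
tcp_rot: [-180.0, -0.0, -24.8]
ft_force: [-0.3, -0.0, -2.3]
finger_gap: 18.9
grip_force: 100.2
```

Request:
jog_arm --rows '[[[0,0,-4],[0,0,0]],[[0,0,-8],[0,0,0]],[[0,0,-12],[0,0,0]],[[0,0,-18],[0,0,0]],[[0,0,-28],[0,0,0]],[[0,0,-42],[0,0,0]],[[0,0,-56],[0,0,0]],[[0,0,-66],[0,0,0]],[[0,0,-72],[0,0,0]],[[0,0,-74],[0,0,0]]]'

```text
time: 28.3
tool_pos: [473.6, -206.4, 130.9]
tcp_rot: [180.0, -0.1, -24.8]
ft_force: [0.5, -0.3, -4.1]
finger_gap: 18.8
grip_force: 99.9
```

```bash
cat >> h.py <<'E'
def medal(yaw):
    p,d=r.snapshot('scene'); T=r.sense()['tool_pos']; L=blade('scene',d,T,yaw,85,210,T[2]-35.5+1.5); m=L[abs(L[:,2]-(T[2]-34))<4.5]
    print('medal',len(m),'med',np.median(m,0).round(1),'lo',np.percentile(m,1,axis=0).round(1),'hi',np.percentile(m,99,axis=0).round(1)); return p,d
E
python3 - <<'E'
from h import *
st(); p,d=medal(-24.8); print(lid('scene',p,d))
E
```

```text
{'time': 28.3, 'joint_pos': [-29.2, -1.5, 105.2, 0.0, 76.1, 85.6], 'tool_pos': [473.6, -206.4, 130.9], 'tcp_rot': [180.0, -0.1, -24.8], 'ft_force': [0.5, -0.3, -4.1], 'finger_gap': 18.8, 'grip_force': 99.9}
medal 337 med [120.3   1.4  97.5] lo [ 88.9 -28.5  92.4] hi [155.8  30.4 100.8]
(np.float64(-0.7), np.float64(0.84), 0)
```

Request:
jog_arm --rows '[[[-5,-8,-3],[0,0,0]],[[-16,-26,-9],[0,0,0]],[[-33,-52,-15],[0,0,0]],[[-54,-85,-22],[0,0,0]],[[-77,-121,-29],[0,0,0]],[[-100,-157,-35],[0,0,0]],[[-123,-193,-39],[0,0,0]],[[-143,-224,-41],[0,0,0]],[[-157,-247,-41.5],[0,0,0]],[[-164,-258,-41.5],[0,0,0]]]'

```text
time: 29.35
tool_pos: [431.2, 99.4, 170.8]
tcp_rot: [-180.0, 0.1, -24.6]
ft_force: [-0.0, -0.2, -3.4]
finger_gap: 19.0
grip_force: 99.9
```

Request:
jog_arm --rows '[[[0,0,0],[0,0,-0.05]],[[0,0,0],[0,0,-0.16]],[[0,0,0],[0,0,-0.3]],[[0,0,0],[0,0,-0.45]],[[0,0,0],[0,0,-0.6]],[[0,0,0],[0,0,-0.75]],[[0,0,0],[0,0,-0.9]],[[0,0,0],[0,0,-1.04]],[[0,0,0],[0,0,-1.15]],[[0,0,0],[0,0,-1.218]]]'

```text
time: 30.35
tool_pos: [431.8, 96.5, 170.5]
tcp_rot: [-180.0, 0.1, 45.2]
ft_force: [0.8, -0.4, -3.7]
finger_gap: 18.4
grip_force: 99.9
```

Request:
jog_arm --rows '[[[0,0,0],[0,0,0]],[[0,0,0],[0,0,0]],[[0,0,0],[0,0,0]]]'

```text
time: 30.65
tool_pos: [432.1, 96.8, 171.0]
tcp_rot: [-180.0, 0.0, 44.9]
ft_force: [-0.4, -0.4, -3.2]
finger_gap: 18.6
grip_force: 99.9
```

```bash
python3 - <<'E'
from h import *
st(); p,d=medal(45); print(lid('scene',p,d))
E
```

```text
{'time': 30.6, 'joint_pos': [6.0, -15.6, 113.6, -0.0, 82.1, 51.1], 'tool_pos': [432.1, 96.8, 171.0], 'tcp_rot': [-180.0, 0.0, 44.9], 'ft_force': [-0.4, -0.4, -3.2], 'finger_gap': 18.6, 'grip_force': 99.9}
medal 362 med [119.2   0.5 137.6] lo [ 86.6 -27.3 132.8] hi [153.7  32.2 141.2]
(np.float64(-0.8), np.float64(0.86), 0)
```

Request:
jog_arm --rows '[[[2.4,0,1],[0,-0.05,0]],[[5.8,0,4],[0,-0.11,0]],[[10,0,6],[0,-0.1745,0]],[[10,0,6],[0,-0.1745,0]],[[20,0,-8],[0,-0.3,0]],[[35,0,-24],[0,-0.45,0]],[[52.4,0,-39.5],[0,-0.6,0]],[[68.3,0,-50.4],[0,-0.72,0]],[[68.3,0,-50.4],[0,-0.72,0]],[[68.3,0,-50.4],[0,-0.72,0]]]'

```text
time: 31.7
tool_pos: [480.7, 145.4, 219.5]
tcp_rot: [-179.9, 41.3, 45.1]
ft_force: [0.0, 0.3, -2.4]
finger_gap: 18.6
grip_force: 101.1
```

```bash
python3 - <<'E'
from h import *
st(); p,d=snap('scene','s10'); print(lid('scene',p,d))
X=cloud('scene',d,(330,130,530,290)); h=cv2.cvtColor(p[130:290,330:530],cv2.COLOR_BGR2HSV)
a=np.radians(10.9); 
q=cv2.inRange(h,(15,100,60),(32,255,255)).ravel()>0; D=d[130:290,330:530].ravel()
Y=X[q[D>0]]; b=np.c_[(Y[:,0]-556)*np.cos(a)+(Y[:,1]-219.5)*np.sin(a),-(Y[:,0]-556)*np.sin(a)+(Y[:,1]-219.5)*np.cos(a),Y[:,2]]
b=b[(abs(b[:,0])<60)&(abs(b[:,1])<60)]; print(len(b),b.min(0),b.max(0),np.median(b,0))
E
```

```text
{'time': 31.7, 'joint_pos': [21.8, 29.9, 68.8, -17.3, 119.1, 63.5], 'tool_pos': [480.7, 145.4, 219.5], 'tcp_rot': [-179.9, 41.3, 45.1], 'ft_force': [0.0, 0.3, -2.4], 'finger_gap': 18.6, 'grip_force': 101.1}
(np.float64(-0.7), np.float64(0.67), 0)
151 [-26.51989855 -59.9412598    9.63767495] [ 43.95832549  35.0443141  394.24409585] [ 0.42532438 -0.84331299 21.54179794]
```

Request:
jog_arm --rows '[[[-10,0,0],[0,0,0]],[[-28,0,0],[0,0,0]],[[-45,0,0],[0,0,0]],[[-46,0,15],[0,0.12,0]],[[-46,0,35],[0,0.26,0]],[[-45,0,55],[0,0.4,0]],[[-43,0,75],[0,0.54,0]],[[-42,0,92],[0,0.66,0]],[[-41.2,0,102],[0,0.72,0]],[[-41.2,0,102],[0,0.72,0]]]'

```text
time: 32.75
tool_pos: [409.0, 73.8, 172.6]
tcp_rot: [179.8, -0.2, 44.8]
ft_force: [0.2, -1.1, -0.9]
finger_gap: 18.7
grip_force: 101.0
```

Request:
jog_arm --rows '[[[-10,7,0],[0,0,0.05]],[[-34,23,0],[0,0,0.16]],[[-65,44,0],[0,0,0.3]],[[-100,67,5],[0,0,0.45]],[[-135,91,14],[0,0,0.6]],[[-170,115,23],[0,0,0.75]],[[-203,137,32],[0,0,0.9]],[[-232,156,40],[0,0,1.04]],[[-252,170,44],[0,0,1.15]],[[-260,175,44],[0,0,1.218]]]'

```text
time: 33.75
tool_pos: [350.5, -234.7, 128.7]
tcp_rot: [179.9, 0.0, -25.3]
ft_force: [0.3, 0.7, -1.3]
finger_gap: 18.3
grip_force: 101.2
```

Request:
jog_arm --rows '[[[0,0,0],[0,0,0]],[[0,0,0],[0,0,0]],[[0,0,0],[0,0,0]]]'

```text
time: 34.05
tool_pos: [351.5, -231.5, 128.6]
tcp_rot: [180.0, -0.0, -24.7]
ft_force: [0.5, 0.2, -2.0]
finger_gap: 18.4
grip_force: 101.1
```

```bash
python3 - <<'E'
from h import *
st(); p,d=snap('scene','s11'); T=r.sense()['tool_pos']; yaw=r.sense()['tcp_rot'][2]
L=blade('scene',d,T,yaw,60,180)
for a in range(60,180,20):
    m=L[(L[:,0]>=a)&(L[:,0]<a+20)]
    if len(m)>4: print(a,len(m),'y',np.percentile(m[:,1],[4,50,96]).round(1),'z',np.median(m[:,2]).round(1),'exp',round(T[2]-40))
print('max x',L[:,0].max())
u=np.array([np.cos(np.radians(-24.8)),np.sin(np.radians(-24.8))]);g=np.array([350.7,-233])-T[:2];print('to go x,y tool',g@u,-(g@np.array([-u[1],u[0]])))
E
```

```text
{'time': 34.0, 'joint_pos': [-40.4, -17.4, 119.6, -0.0, 77.8, 74.3], 'tool_pos': [351.5, -231.5, 128.6], 'tcp_rot': [180.0, -0.0, -24.7], 'ft_force': [0.5, 0.2, -2.0], 'finger_gap': 18.4, 'grip_force': 101.1}
60 59 y [-15.8  -0.   16.3] z 88.8 exp 88
80 53 y [-14.7   1.4  15.7] z 88.9 exp 88
100 61 y [-13.8   1.3  14.6] z 89.1 exp 88
120 62 y [-15.6   0.8  15.4] z 89.0 exp 88
140 51 y [-14.5   1.   15.1] z 89.2 exp 88
max x 156.5917135865374
to go x,y tool 0.01376307104020518 1.790975925841655
```

Request:
jog_arm --rows '[[[0,1,15],[0,0,0]],[[0,1.7,40],[0,0,0]],[[0,1.7,60],[0,0,0]],[[0,1.7,70],[0,0,0]],[[0,1.7,72.5],[0,0,0]],[[0,1.7,72.5],[0,0,0]],[[0,1.7,72.5],[0,0,0]]]'

```text
time: 34.8
tool_pos: [351.1, -233.9, 56.7]
tcp_rot: [180.0, -0.1, -24.8]
ft_force: [0.2, -0.4, -0.8]
finger_gap: 18.2
grip_force: 101.2
```

Request:
jog_arm --rows '[[[8,0,0],[0,0,0]],[[22,0,0],[0,0,0]],[[40,0,0],[0,0,0]],[[58,0,0],[0,0,0]],[[76,0,0],[0,0,0]],[[90,0,0],[0,0,0]],[[97,0,0],[0,0,0]],[[101,0,0],[0,0,0]],[[101,0,0],[0,0,0]]]'

```text
time: 35.7
tool_pos: [442.3, -275.9, 55.7]
tcp_rot: [180.0, -0.0, -24.8]
ft_force: [-0.4, 0.3, -2.9]
finger_gap: 18.8
grip_force: 101.2
```

Request:
jog_arm --rows '[[[0,0,-4],[0,0,0]],[[0,0,-8],[0,0,0]],[[0,0,-12],[0,0,0]],[[0,0,-18],[0,0,0]],[[0,0,-28],[0,0,0]],[[0,0,-42],[0,0,0]],[[0,0,-56],[0,0,0]],[[0,0,-66],[0,0,0]],[[0,0,-72],[0,0,0]],[[0,0,-74],[0,0,0]]]'

```text
time: 36.7
tool_pos: [442.5, -276.1, 130.8]
tcp_rot: [180.0, -0.1, -24.8]
ft_force: [0.2, -0.2, -3.6]
finger_gap: 18.7
grip_force: 100.9
```

```bash
python3 - <<'E'
from h import *
st(); p,d=medal(-24.8); print(lid('scene',p,d))
u=np.array([np.cos(np.radians(-24.8)),np.sin(np.radians(-24.8))]);g=np.array([433,97.2])-r.sense()['tool_pos'][:2];print('to go x,y tool',g@u,-(g@np.array([-u[1],u[0]])))
E
```

```text
{'time': 36.7, 'joint_pos': [-37.6, -0.7, 104.5, 0.0, 76.1, 77.2], 'tool_pos': [442.5, -276.1, 130.8], 'tcp_rot': [180.0, -0.1, -24.8], 'ft_force': [0.2, -0.2, -3.6], 'finger_gap': 18.7, 'grip_force': 100.9}
medal 331 med [122.1   3.7  97.3] lo [ 88.4 -28.2  92.3] hi [155.5  33.2 100.8]
(np.float64(-0.8), np.float64(0.73), 0)
to go x,y tool -164.97075891890748 -334.8775788326192
```

Request:
jog_arm --rows '[[[-3,-7,-3],[0,0,0]],[[-12,-23,-8],[0,0,0]],[[-23,-47,-14],[0,0,0]],[[-38,-77,-21],[0,0,0]],[[-54,-111,-28],[0,0,0]],[[-71,-144,-34],[0,0,0]],[[-87,-178,-38],[0,0,0]],[[-104,-211,-41],[0,0,0]],[[-120,-245,-41.5],[0,0,0]],[[-135,-275,-41.5],[0,0,0]]]'

```text
time: 37.75
tool_pos: [433.9, 32.6, 170.8]
tcp_rot: [-180.0, 0.0, -24.8]
ft_force: [0.5, -0.2, -3.8]
finger_gap: 18.6
grip_force: 100.8
```

Request:
jog_arm --rows '[[[-14,-28,0],[0,0,0]],[[-24,-48,0],[0,0,0]],[[-30,-60,0],[0,0,0]],[[-30,-60,0],[0,0,0]]]'

```text
time: 38.15
tool_pos: [431.7, 99.5, 170.4]
tcp_rot: [180.0, 0.1, -24.6]
ft_force: [0.2, 0.1, -3.5]
finger_gap: 18.7
grip_force: 100.9
```

Request:
jog_arm --rows '[[[0,0,0],[0,0,-0.05]],[[0,0,0],[0,0,-0.16]],[[0,0,0],[0,0,-0.3]],[[0,0,0],[0,0,-0.45]],[[0,0,0],[0,0,-0.6]],[[0,0,0],[0,0,-0.75]],[[0,0,0],[0,0,-0.9]],[[0,0,0],[0,0,-1.04]],[[0,0,0],[0,0,-1.15]],[[0,0,0],[0,0,-1.218]]]'

```text
time: 39.15
tool_pos: [432.2, 96.9, 170.6]
tcp_rot: [-180.0, 0.1, 45.2]
ft_force: [-0.5, 0.3, -3.3]
finger_gap: 18.9
grip_force: 100.8
```

Request:
jog_arm --rows '[[[0,0,0],[0,0,0]],[[0,0,0],[0,0,0]],[[0,0,0],[0,0,0]]]'

```text
time: 39.45
tool_pos: [432.5, 97.3, 170.9]
tcp_rot: [-180.0, 0.0, 44.9]
ft_force: [0.5, 0.1, -3.3]
finger_gap: 18.7
grip_force: 100.9
```

```bash
python3 - <<'E'
from h import *
st(); p,d=medal(45); print(lid('scene',p,d))
E
```

```text
{'time': 39.4, 'joint_pos': [6.1, -15.6, 113.5, -0.0, 82.0, 51.2], 'tool_pos': [432.5, 97.3, 170.9], 'tcp_rot': [-180.0, 0.0, 44.9], 'ft_force': [0.5, 0.1, -3.3], 'finger_gap': 18.7, 'grip_force': 100.9}
medal 368 med [121.    2.4 137.6] lo [ 88.3 -26.1 132.9] hi [155.   34.8 141.2]
(np.float64(-0.9), np.float64(0.75), 0)
```

Request:
jog_arm --rows '[[[2.4,0,1],[0,-0.05,0]],[[5.8,0,4],[0,-0.11,0]],[[10,0,6],[0,-0.1745,0]],[[10,0,6],[0,-0.1745,0]],[[20,0,-8],[0,-0.3,0]],[[35,0,-24],[0,-0.45,0]],[[52.4,0,-39.5],[0,-0.6,0]],[[68.3,0,-50.4],[0,-0.72,0]],[[68.3,0,-50.4],[0,-0.72,0]],[[68.3,0,-50.4],[0,-0.72,0]]]'

```text
time: 40.5
tool_pos: [481.1, 146.1, 219.4]
tcp_rot: [-179.9, 41.3, 45.1]
ft_force: [-0.6, -0.2, -1.3]
finger_gap: 18.3
grip_force: 101.6
```

Request:
jog_arm --rows '[[[-10,0,0],[0,0,0]],[[-28,0,0],[0,0,0]],[[-45,0,0],[0,0,0]],[[-46,0,15],[0,0.12,0]],[[-46,0,35],[0,0.26,0]],[[-45,0,55],[0,0.4,0]],[[-43,0,75],[0,0.54,0]],[[-42,0,92],[0,0.66,0]],[[-41.2,0,102],[0,0.72,0]],[[-41.2,0,102],[0,0.72,0]]]'

```text
time: 41.5
tool_pos: [409.4, 74.4, 172.7]
tcp_rot: [179.8, -0.3, 44.8]
ft_force: [-0.3, -0.2, -2.1]
finger_gap: 18.7
grip_force: 101.4
```

```bash
python3 - <<'E'
from h import *
st(); p,d=snap('scene','s12'); print(lid('scene',p,d))
cv2.imwrite('pics/c10.png',cv2.resize(p[130:290,330:530],None,fx=4,fy=3.7,interpolation=cv2.INTER_CUBIC))
E
```

```text
{'time': 41.5, 'joint_pos': [3.2, -20.9, 117.6, 0.0, 83.0, 48.4], 'tool_pos': [409.4, 74.4, 172.7], 'tcp_rot': [179.8, -0.3, 44.8], 'ft_force': [-0.3, -0.2, -2.1], 'finger_gap': 18.7, 'grip_force': 101.4}
(np.float64(-0.8), np.float64(0.54), 0)
```

View pics/c10.png

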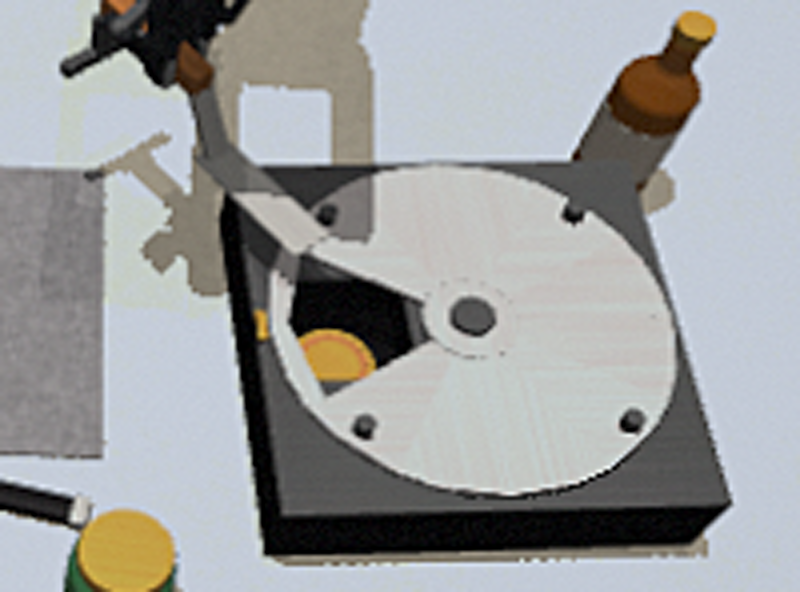

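All three medallions are in, the rack lanes are emptied, and the lid is unmoved. Next I put the slice back on the mat.

Request:
jog_arm --rows '[[[0,4,0],[0,0,0.03]],[[0,14,0],[0,0,0.09]],[[1,28,0],[0,0,0.18]],[[1,43,0],[0,0,0.28]],[[1,58,0],[0,0,0.38]],[[2,73,0],[0,0,0.48]],[[2,87,5],[0,0,0.57]],[[2,97,15],[0,0,0.63]],[[2,103,30],[0,0,0.665]],[[2,105,45],[0,0,0.674]]]'

```text
time: 42.55
tool_pos: [489.2, 3.3, 127.4]
tcp_rot: [179.9, -0.1, 6.3]
ft_force: [0.8, 0.4, -1.8]
finger_gap: 18.5
grip_force: 101.6
```

Request:
jog_arm --rows '[[[0,0,20],[0,0,0]],[[0,0,40],[0,0,0]],[[0,0,55],[0,0,0]],[[0,0,65],[0,0,0]],[[0,0,70],[0,0,0]],[[0,0,70],[0,0,0]],[[0,0,70],[0,0,0]]]'

```text
time: 43.25
tool_pos: [487.9, 3.6, 57.7]
tcp_rot: [180.0, -0.1, 6.4]
ft_force: [-0.1, 0.4, -1.9]
finger_gap: 18.8
grip_force: 101.6
```

```bash
python3 - <<'E'
from h import *
st(); p,d=snap('scene','s13')
T=r.sense()['tool_pos']; a=np.radians(r.sense()['tcp_rot'][2]); g=np.array([485.8,2.3])-T[:2]; u=np.array([np.cos(a),np.sin(a)])
print('to go',g@u,-(g@np.array([-u[1],u[0]])))
cv2.imwrite('pics/c11.png',cv2.resize(p[140:270,290:400],None,fx=4.5,fy=4.5,interpolation=cv2.INTER_CUBIC))
E
```

```text
{'time': 43.2, 'joint_pos': [-5.6, -0.8, 112.8, -0.0, 67.9, 78.0], 'tool_pos': [487.9, 3.6, 57.7], 'tcp_rot': [180.0, -0.1, 6.4], 'ft_force': [-0.1, 0.4, -1.9], 'finger_gap': 18.8, 'grip_force': 101.6}
to go -2.3301728212792776 0.9729485258815267
```

View pics/c11.png

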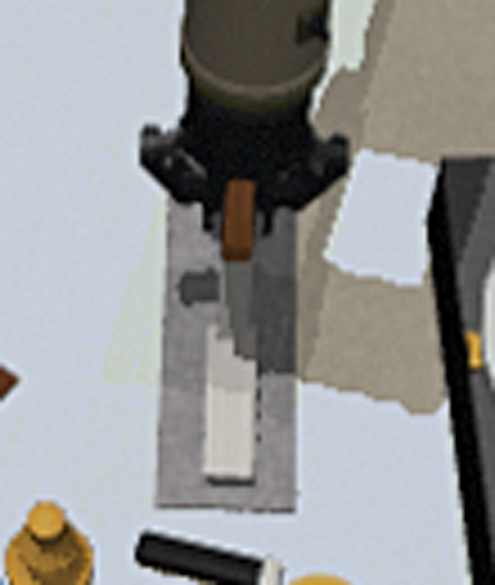

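The slice is centred over the mat (blade at (230,400)). I lower it and release.

Request:
jog_arm --rows '[[[-1,0.5,4],[0,0,0]],[[-2,1,7],[0,0,0]],[[-2,1,9],[0,0,0]],[[-2,1,10.3],[0,0,0]],[[-2,1,10.8],[0,0,0]],[[-2,1,10.8],[0,0,0]],[[-2,1,10.8],[0,0,0]]]'

```text
time: 44.0
tool_pos: [485.6, 2.3, 46.9]
tcp_rot: [180.0, -0.0, 6.4]
ft_force: [-3.9, 1.6, 6.1]
finger_gap: 18.3
grip_force: 102.7
```

Request:
jog_arm --rows '[[[0,0,0],[0,0,0]],[[0,0,0],[0,0,0]],[[0,0,0],[0,0,0]],[[0,0,0],[0,0,0]],[[0,0,0],[0,0,0]],[[0,0,0],[0,0,0]],[[0,0,0],[0,0,0]]]' --grip 70 --force 20

```text
time: 44.7
tool_pos: [485.3, 2.3, 46.1]
tcp_rot: [-180.0, 0.0, 6.4]
ft_force: [0.0, 1.1, -0.3]
finger_gap: 69.8
grip_force: 0.0
```

Request:
jog_arm --rows '[[[0,0,-10],[0,0,0]],[[0,0,-30],[0,0,0]],[[0,0,-60],[0,0,0]],[[0,0,-90],[0,0,0]],[[0,0,-110],[0,0,0]],[[0,0,-120],[0,0,0]]]'

```text
time: 45.3
tool_pos: [486.7, 2.2, 169.4]
tcp_rot: [180.0, -0.2, 6.4]
ft_force: [-0.1, 0.9, 0.0]
finger_gap: 70.1
grip_force: 0.0
```

```bash
python3 - <<'E'
from h import *
st(); p,d=snap('scene','s14'); print(handle(p,'scene')); print(lid('scene',p,d))
E
```

```text
{'time': 45.3, 'joint_pos': [-5.8, -8.4, 107.6, 0.0, 80.6, 77.8], 'tool_pos': [486.7, 2.2, 169.4], 'tcp_rot': [180.0, -0.2, 6.4], 'ft_force': [-0.1, 0.9, 0.0], 'finger_gap': 70.1, 'grip_force': 0.0}
[(88, [277.5, 447.0, 77.0], 40.0, 56.74), (118, [450.4, -2.6, 77.0], 68.6, 7.88), (63, [575.3, -331.0, 77.0], 90.8, -26.53), (65, [595.0, -291.9, 77.0], 88.5, -25.09), (68, [606.6, -265.7, 77.0], 92.1, -25.03), (70, [625.9, -226.2, 77.0], 91.1, -25.26), (70, [637.8, -200.1, 77.0], 90.7, -24.78), (71, [656.4, -160.3, 77.0], 88.0, -24.89)]
(np.float64(-0.8), np.float64(0.54), 0)
```

The slice stands on the mat. Now I turn the lid on with a moderate push at the stud on the far side.

Request:
jog_arm --rows '[[[6,-7,0],[0,0,-0.05]],[[22,-26,0],[0,0,-0.15]],[[45,-53,0],[0,0,-0.28]],[[70,-82,0],[0,0,-0.41]],[[95,-111,0],[0,0,-0.54]],[[118,-138,0],[0,0,-0.66]],[[139,-162,0],[0,0,-0.76]],[[154,-180,0],[0,0,-0.83]],[[162,-190,0],[0,0,-0.866]],[[164.7,-192.5,0],[0,0,-0.866]]]' --grip 0

```text
time: 46.35
tool_pos: [627.2, 213.1, 164.3]
tcp_rot: [-179.9, 0.1, 56.1]
ft_force: [-0.1, 0.1, -0.8]
finger_gap: -0.4
grip_force: 0.0
```

Request:
jog_arm --rows '[[[0,0,15],[0,0,0]],[[0,0,40],[0,0,0]],[[0,0,60],[0,0,0]],[[0,0,70],[0,0,0]],[[0,0,72.4],[0,0,0]],[[0,0,72.4],[0,0,0]],[[0,0,72.4],[0,0,0]]]'

```text
time: 47.05
tool_pos: [628.4, 211.9, 95.1]
tcp_rot: [179.9, -0.1, 56.0]
ft_force: [-0.2, -0.3, 0.5]
finger_gap: 0.0
grip_force: 0.0
```

Request:
jog_arm --rows '[[[6,0,0],[0,0,0]],[[16,0,0],[0,0,0]],[[30,0,0],[0,0,0]],[[48,0,0],[0,0,0]],[[67,0,0],[0,0,0]],[[87,0,0],[0,0,0]],[[96,5,-8],[0,0,0]],[[100,10,-30],[0,0,0]],[[100,10,-70],[0,0,0]],[[100,10,-70],[0,0,0]]]'

```text
time: 48.05
tool_pos: [695.7, 291.5, 172.2]
tcp_rot: [179.6, -0.5, 56.0]
ft_force: [0.9, -0.0, 1.3]
finger_gap: -0.2
grip_force: 0.0
```

```bash
python3 - <<'E'
from h import *
st(); look(('scene','scene','top'))
E
```

```text
{'time': 48.0, 'joint_pos': [18.8, 32.6, 60.5, 0.0, 86.2, 52.8], 'tool_pos': [695.7, 291.5, 172.2], 'tcp_rot': [179.6, -0.5, 56.0], 'ft_force': [0.9, -0.0, 1.3], 'finger_gap': -0.2, 'grip_force': 0.0}
scene 48.05 (np.float64(70.5), np.float64(0.52), 151)
scene 48.1 (np.float64(74.3), np.float64(0.49), 154)
top 48.15 (np.float64(78.8), np.float64(0.02), 260)
```

Request:
jog_arm --rows '[[[-10,2,-20],[0,0,0]],[[-35,5,-45],[0,0,0]],[[-75,10,-60],[0,0,0]],[[-120,15,-60],[0,0,0]],[[-165,20,-60],[0,0,0]],[[-210,26,-60],[0,0,0]],[[-255,32,-60],[0,0,0]],[[-300,38,-60],[0,0,0]],[[-345,44,-60],[0,0,0]],[[-385,50,-60],[0,0,0]]]'

```text
time: 49.2
tool_pos: [516.1, -59.1, 222.3]
tcp_rot: [-179.9, 0.1, 56.0]
ft_force: [1.5, 0.4, -0.2]
finger_gap: -0.1
grip_force: 0.0
```

Request:
jog_arm --rows '[[[-30,4,0],[0,0,0]],[[-48,6,0],[0,0,0]],[[-48,6,0],[0,0,0]],[[-48,6,0],[0,0,0]],[[-48,6,0],[0,0,0]],[[-48,6,0],[0,0,0]],[[-48,6,0],[0,0,0]],[[-48,6,0],[0,0,0]],[[-48,6,0],[0,0,0]],[[-48,6,0],[0,0,0]]]'

```text
time: 50.2
tool_pos: [496.2, -100.9, 223.8]
tcp_rot: [180.0, -0.0, 56.0]
ft_force: [0.0, -0.6, 0.7]
finger_gap: 0.1
grip_force: 0.0
```

Request:
jog_arm --rows '[[[0,0,0],[0,0,0]],[[0,0,0],[0,0,0]],[[0,0,0],[0,0,0]],[[0,0,0],[0,0,0]],[[0,0,0],[0,0,0]],[[0,0,0],[0,0,0]],[[0,0,0],[0,0,0]],[[0,0,0],[0,0,0]],[[0,0,0],[0,0,0]],[[0,0,0],[0,0,0]]]'

```text
time: 51.2
tool_pos: [496.1, -101.0, 223.7]
tcp_rot: [180.0, 0.0, 56.0]
ft_force: [0.3, -0.6, 0.8]
finger_gap: -0.1
grip_force: 0.0
```

Request:
jog_arm --rows '[[[0,0,0],[0,0,0]],[[0,0,0],[0,0,0]],[[0,0,0],[0,0,0]],[[0,0,0],[0,0,0]],[[0,0,0],[0,0,0]],[[0,0,0],[0,0,0]],[[0,0,0],[0,0,0]],[[0,0,0],[0,0,0]],[[0,0,0],[0,0,0]],[[0,0,0],[0,0,0]]]'

```text
time: 52.2
tool_pos: [496.0, -101.0, 223.7]
tcp_rot: [-180.0, 0.0, 56.0]
ft_force: [-0.6, 0.5, -0.1]
finger_gap: 0.0
grip_force: 0.0
```

```bash
python3 - <<'E'
from h import *
look(('scene',)); p,d=snap('scene','s15'); look(('scene','top')); st()
E
```

```text
scene 52.2 (np.float64(-161.7), np.float64(0.71), 0)
scene 52.3 (np.float64(-161.7), np.float64(0.73), 0)
top 52.35 (np.float64(-162.3), np.float64(0.72), 0)
{'time': 52.4, 'joint_pos': [-17.3, -7.0, 100.5, -0.0, 86.4, 16.7], 'tool_pos': [496.1, -101.0, 223.7], 'tcp_rot': [-180.0, 0.0, 56.0], 'ft_force': [-0.5, 0.7, -0.7], 'finger_gap': -0.2, 'grip_force': 0.0}
```

View pics/s15.png

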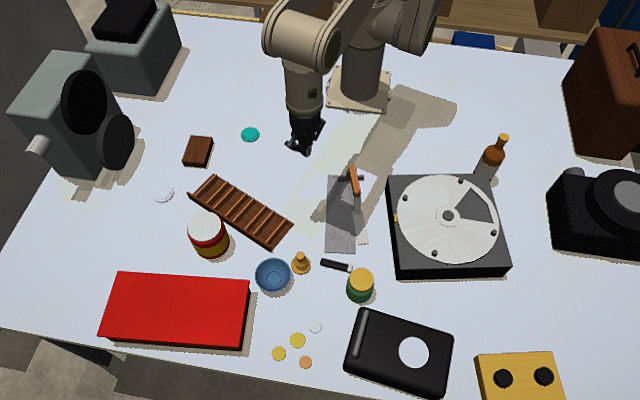

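The lid is at rest at -162°, covering the opening. But the slice has been knocked sideways: handle now at (353,180), blade at (362,230), partly off the mat. I'll locate it numerically and set it back.

```bash
python3 - <<'E'
from h import *
p,d=snap('top','t16'); print('top',handle(p)); 
ps=cv2.imread('pics/s15.png'); ds=np.load('pics/s15.npy'); print('scene',handle(ps,'scene')[:3])
for n,D,b in(('scene',ds,(315,150,385,260)),('top',d,(230,140,340,270))):
    X=cloud(n,D,b)
    k=X[(X[:,2]>70)&(X[:,2]<84)&(X[:,0]>380)&(X[:,0]<560)&(X[:,1]<120)&(X[:,1]>-70)]
    if len(k)>10:
        c=np.median(k,0); _,_,V=np.linalg.svd(k[:,:2]-k[:,:2].mean(0),full_matrices=False); v=V[0]*np.sign(V[0,0]); t=(k[:,:2]-k[:,:2].mean(0))@v
        print(n,'handle pts',len(k),k.mean(0).round(1),'yaw',np.degrees(np.arctan2(v[1],v[0])).round(1),'span',np.percentile(t,[1,99]).round(1), 'mid',(k[:,:2].mean(0)+v*np.percentile(t,[1,99]).mean()).round(1))
E
```

```text
top [(107, [463.6, 38.0, 77.0], 69.3, 16.41)]
scene [(97, [277.5, 447.0, 77.0], 40.0, 56.74), (161, [448.9, 34.4, 77.0], 100.7, 17.1), (60, [563.9, -357.2, 77.0], 87.6, -24.16)]
scene handle pts 210 [451.4  34.7  78.5] yaw 16.8 span [-52.3  48.9] mid [449.7  34.2]
top handle pts 136 [468.6  41.   76.9] yaw 12.7 span [-39.3  33. ] mid [465.5  40.3]
```

Request:
jog_arm --rows '[[[5,-5,0],[0,0,0.05]],[[18,-17,0],[0,0,0.14]],[[34,-33,5],[0,0,0.25]],[[51,-50,15],[0,0,0.36]],[[68,-66,30],[0,0,0.47]],[[83,-81,50],[0,0,0.57]],[[95,-92,70],[0,0,0.64]],[[101,-98,88],[0,0,0.684]],[[103.3,-100.3,98],[0,0,0.684]],[[103.3,-100.3,101],[0,0,0.684]]]' --grip 70

```text
time: 53.45
tool_pos: [469.8, 40.9, 121.6]
tcp_rot: [-180.0, 0.1, 16.9]
ft_force: [0.4, -0.5, 0.2]
finger_gap: 70.1
grip_force: 0.0
```

Request:
jog_arm --rows '[[[0,0,0],[0,0,0]],[[0,0,0],[0,0,0]],[[0,0,0],[0,0,0]]]'

```text
time: 53.75
tool_pos: [471.5, 40.2, 123.8]
tcp_rot: [180.0, -0.1, 16.8]
ft_force: [0.5, -0.1, -0.0]
finger_gap: 69.8
grip_force: 0.0
```

```bash
python3 - <<'E'
from h import *
st(); p,d=snap('scene','s17'); print([h for h in handle(p,'scene') if 380<h[1][0]<560])
X=cloud('scene',d,(315,140,400,270)); a=np.radians(16.8); u=np.array([np.cos(a),np.sin(a)]); O=np.array([454.3,35.8])
L=np.c_[(X[:,:2]-O)@u,(X[:,:2]-O)@np.array([-u[1],u[0]]),X[:,2]]
for x in range(-60,190,15):
    m=L[(L[:,0]>=x)&(L[:,0]<x+15)&(abs(L[:,1])<55)&(L[:,2]>6.3)&(L[:,2]<84)]
    if len(m)>5: print(x,len(m),np.percentile(m[:,1],[3,50,97]).round(0),np.percentile(m[:,2],[10,50,95]).round(1))
E
```

```text
{'time': 53.8, 'joint_pos': [-1.3, -8.1, 112.2, -0.0, 75.8, 71.9], 'tool_pos': [471.5, 40.2, 123.8], 'tcp_rot': [180.0, -0.1, 16.8], 'ft_force': [0.5, -0.1, -0.0], 'finger_gap': 69.8, 'grip_force': 0.0}
[(107, [434.3, 30.2, 77.0], 69.1, 16.43)]
-60 127 [-47. -10.  38.] [ 8.3 19.7 77.8]
-45 53 [-48.  -7.   9.] [ 7.3 75.5 81.2]
-30 61 [-47.  -6.  29.] [ 6.8 59.  80.6]
-15 67 [-50.  -8.  37.] [ 7.  60.2 82. ]
0 56 [-52.  -8.  19.] [ 7.1 73.4 81.8]
15 57 [-45.  -6.  46.] [ 7.1 75.5 81.5]
30 62 [-50.  -3.  12.] [ 7.3 75.1 82. ]
45 101 [-51.  -3.   9.] [ 7.  43.6 68.9]
60 100 [-48.  -4.  30.] [ 7.  12.  34.5]
75 48 [-52.  -3.  19.] [ 6.5  8.4 11.6]
90 45 [-41.  -5.  16.] [ 6.7  8.  11.6]
105 46 [-46.  -3.  43.] [ 6.7  8.2 10.6]
120 47 [-50.  -2.  21.] [ 6.6  7.7 11.4]
135 58 [-50.  -8.  14.] [ 6.4  7.8 11.2]
150 58 [-45.  -6.  14.] [ 6.5  8.  11. ]
165 32 [-48.  -5.  43.] [ 7.1  8.  11.9]
180 18 [-54. -41.  19.] [ 7.   7.7 10.2]
```

Request:
jog_arm --rows '[[[0,0,15],[0,0,0]],[[0,0,40],[0,0,0]],[[0,0,62],[0,0,0]],[[0,0,74],[0,0,0]],[[0,0,77],[0,0,0]],[[0,0,77],[0,0,0]],[[0,0,77],[0,0,0]]]'

```text
time: 54.5
tool_pos: [471.7, 40.6, 46.9]
tcp_rot: [180.0, -0.1, 16.8]
ft_force: [0.8, 0.5, 0.4]
finger_gap: 70.1
grip_force: 0.0
```

Request:
jog_arm --rows '[[[0,0,0],[0,0,0]],[[0,0,0],[0,0,0]],[[0,0,0],[0,0,0]],[[0,0,0],[0,0,0]],[[0,0,0],[0,0,0]],[[0,0,0],[0,0,0]],[[0,0,0],[0,0,0]],[[0,0,0],[0,0,0]],[[0,0,0],[0,0,0]],[[0,0,0],[0,0,0]]]' --grip 15 --force 100

```text
time: 55.5
tool_pos: [471.2, 40.7, 46.4]
tcp_rot: [180.0, -0.1, 16.8]
ft_force: [-1.5, 0.5, 5.8]
finger_gap: 18.8
grip_force: 97.9
```

Request:
jog_arm --rows '[[[0,0,-5],[0,0,0]],[[0,0,-18],[0,0,0]],[[0,0,-30],[0,0,0]],[[0,0,-35],[0,0,0]],[[0,0,-35],[0,0,0]],[[0,0,-35],[0,0,0]]]'

```text
time: 56.1
tool_pos: [470.7, 40.7, 80.9]
tcp_rot: [180.0, -0.0, 16.8]
ft_force: [-0.8, -1.3, -2.7]
finger_gap: 18.8
grip_force: 97.6
```

```bash
python3 - <<'E'
from h import *
st(); p,d=snap('scene','s18'); s=r.sense(); T=s['tool_pos']; yaw=s['tcp_rot'][2]
L=blade('scene',d,T,yaw,60,180)
for a in range(60,180,20):
    m=L[(L[:,0]>=a)&(L[:,0]<a+20)]
    if len(m)>4: print(a,len(m),'y',np.percentile(m[:,1],[4,50,96]).round(1),'z',np.median(m[:,2]).round(1),'exp',round(T[2]-40))
print('max x',L[:,0].max())
a=np.radians(yaw); g=np.array([485.8,2.3])-T[:2]; u=np.array([np.cos(a),np.sin(a)])
print('to go',g@u,-(g@np.array([-u[1],u[0]])),'turn',np.radians(yaw-6.4))
E
```

```text
{'time': 56.1, 'joint_pos': [-1.3, -5.1, 114.3, 0.0, 70.8, 71.9], 'tool_pos': [470.7, 40.7, 80.9], 'tcp_rot': [180.0, -0.0, 16.8], 'ft_force': [-0.8, -1.3, -2.7], 'finger_gap': 18.8, 'grip_force': 97.6}
60 67 y [-13.6  -0.2  14.7] z 41.9 exp 40
80 67 y [-13.9   1.6  15.9] z 41.8 exp 40
100 63 y [-14.1   0.1  15.2] z 42.3 exp 40
120 69 y [-14.5   0.   14.8] z 41.8 exp 40
140 64 y [-13.9   0.3  15.8] z 42.2 exp 40
max x 158.62052198089214
to go 3.6067030666061473 41.20905874668342 turn 0.18160195457931852
```

Request:
jog_arm --rows '[[[0,4,0],[0,0,0.02]],[[1,12,0],[0,0,0.06]],[[2,22,0],[0,0,0.1]],[[3,32,0],[0,0,0.14]],[[3.6,39,0],[0,0,0.17]],[[3.6,41.2,10],[0,0,0.182]],[[3.6,41.2,20],[0,0,0.182]],[[3.6,41.2,28],[0,0,0.182]],[[3.6,41.2,32],[0,0,0.182]],[[3.6,41.2,32],[0,0,0.182]]]'

```text
time: 57.15
tool_pos: [485.1, 2.7, 47.5]
tcp_rot: [-180.0, 0.1, 6.4]
ft_force: [0.4, -0.4, -1.8]
finger_gap: 18.5
grip_force: 97.6
```

Request:
jog_arm --rows '[[[0,0,1],[0,0,0]],[[0,0,2],[0,0,0]],[[0,0,2.6],[0,0,0]],[[0,0,2.6],[0,0,0]],[[0,0,2.6],[0,0,0]]]'

```text
time: 57.65
tool_pos: [486.3, 2.3, 46.4]
tcp_rot: [180.0, -0.0, 6.4]
ft_force: [0.2, -0.1, -1.1]
finger_gap: 18.7
grip_force: 97.9
```

Request:
jog_arm --rows '[[[0,0,0],[0,0,0]],[[0,0,0],[0,0,0]],[[0,0,0],[0,0,0]],[[0,0,0],[0,0,0]],[[0,0,0],[0,0,0]],[[0,0,0],[0,0,0]],[[0,0,0],[0,0,0]]]' --grip 70 --force 20

```text
time: 58.35
tool_pos: [486.0, 2.3, 46.1]
tcp_rot: [-180.0, 0.0, 6.4]
ft_force: [0.8, -0.4, 0.7]
finger_gap: 70.0
grip_force: 0.0
```

Request:
jog_arm --rows '[[[0,0,-10],[0,0,0]],[[0,0,-30],[0,0,0]],[[0,0,-60],[0,0,0]],[[0,0,-90],[0,0,0]],[[0,0,-120],[0,0,0]],[[0,20,-150],[0,0,0]],[[-5,60,-160],[0,0,0]],[[-10,105,-160],[0,0,0]],[[-10,145,-160],[0,0,0]],[[-10,170,-160],[0,0,0]]]'

```text
time: 59.35
tool_pos: [495.0, -170.5, 207.4]
tcp_rot: [179.9, -0.1, 6.3]
ft_force: [-0.9, 0.5, -0.2]
finger_gap: 69.8
grip_force: 0.0
```

```bash
python3 - <<'E'
from h import *
st(); p,d=snap('scene','s19'); print([h for h in handle(p,'scene') if 380<h[1][0]<560]); print(lid('scene',p,d))
X=cloud('scene',d,(315,140,400,270)); a=np.radians(6.4); u=np.array([np.cos(a),np.sin(a)]); O=np.array([468.9,.4])
L=np.c_[(X[:,:2]-O)@u,(X[:,:2]-O)@np.array([-u[1],u[0]]),X[:,2]]
m=L[(L[:,2]>70)&(L[:,2]<84)&(abs(L[:,1])<50)&(abs(L[:,0])<90)]; print('handle',len(m),np.percentile(m,[2,98],axis=0).round(1),m.mean(0).round(1))
# changes of other goods since the start
q=cv2.imread('pics/s15.png'); df=np.abs(p.astype(int)-cv2.imread('pics/s0.png').astype(int)).max(2)>90
k,l,s,c=cv2.connectedComponentsWithStats(df.astype(np.uint8)); print([s[i].tolist() for i in range(1,k) if s[i,4]>25])
E
```

```text
{'time': 59.4, 'joint_pos': [-24.6, -3.8, 99.3, -0.0, 84.4, 59.1], 'tool_pos': [495.0, -170.5, 207.4], 'tcp_rot': [179.9, -0.1, 6.3], 'ft_force': [-0.9, 0.5, -0.2], 'finger_gap': 69.8, 'grip_force': 0.0}
[(90, [454.9, -1.8, 77.0], 79.3, 4.5)]
(np.float64(-161.7), np.float64(0.74), 0)
handle 203 [[-54.9  -9.1  73. ]
 [ 45.9  10.3  82.9]] [-1.7  0.4 78.5]
[[155, 0, 10, 16, 46], [188, 0, 189, 156, 8664], [148, 22, 7, 11, 28], [177, 30, 20, 36, 310], [381, 40, 49, 36, 764], [397, 100, 17, 26, 200], [398, 137, 16, 13, 98], [280, 153, 73, 64, 751], [443, 179, 27, 28, 472], [221, 190, 20, 19, 183], [458, 199, 35, 24, 529], [241, 201, 20, 18, 187], [260, 215, 21, 18, 210], [491, 230, 5, 6, 26], [432, 250, 5, 7, 28], [464, 253, 6, 7, 35]]
```

```bash
python3 -c "
from h import *
look(('scene',)); print(r.hand_in())"
```

```text
scene 59.4 (np.float64(-161.7), np.float64(0.72), 0)
the job is handed in; nothing more can be done
None
```

The job is handed in at about 59 s: all three medallions are in the box, the slice stands on its mat, and the lid rests at about -162° with the opening covered. Three things did not go cleanly: the lid took a second spin after I braked the first one too early, it took a 4.5 mm fingertip drag to bring the window from about -3.5° over the opening, and the slice had to be put back a second time after being knocked off the mat once the lid had been turned.

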